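# Dock the tin carrier and find the full pin tin

## Robot

A 6-joint arm with a two-finger parallel gripper is mounted at the origin on a cart in front of the work surface, level with it; the furniture and walls round the work are solid. World frame = base frame: x ahead of the robot, y to its left, z up, the work surface at z = 0. Lengths are in m, angles in rad, forces in N, time in s.
With the tool pointing down it reaches from about 0.375 to 0.9 m from the base axis. Payload 3.1 kg.
Tool frame: the origin (TCP) lies between the finger pads; the fingertips stand 8 mm ahead of it and the grasp point (between the pads) lies 11 mm behind it; z points along the fingers, y is the line along which they close (so a half turn about z gives the same grasp; the last joint's range is limited). The gripper opens to 85 mm and grips with 20 to 120 N. Pads are 22 mm wide; open, the fingers measure 114 mm over their backs; the gripper's body (76 mm by 85 mm) begins 54 mm behind the grasp point. The pads swing forward as they close: fully open they stand 13 mm farther back than shut.
Start: joints at [-1.312, 0.527, 1.433, -0, 1.181, -0.178], TCP at [0.265, -0.566, 0.219] pointing down, gripper open.
Joint ranges: [-3.08, 3.08], [-0.75, 2.2], [0.22, 2.44], [-1.43, 4.57], [0, 2.65], [-2.85, 2.85]. Speed limits (rad/s): [2.79, 2.79, 3.14, 3.14, 3.14, 3.14].

## Interface

Orientations are given as a unit quaternion [x, y, z, w].
In Python, from station import readout, cams, sign_off gives the robot as it stands.
- The arm moves only by the tool send_rows, never from a script. Its argument "commands" is text: rows parted by semicolons, each of 5 numbers parted by spaces: the finger opening in mm, from 0 to 85.4, then the shift along the tool's x, y, z each as a share of 0.02 m, from -1 to 1, then the turn about the tool's z as a share of 4 degrees, from -1 to 1. In form: grip dx dy dz spin; .... A call has 1 to 20 rows; each row shifts and turns the commanded pose from where the row before left it, along the tool's axes as they then stand; what a row does not reach is not made up. A row lasts 1/12 s, in which the tool goes at most 41.7 mm and 7.16 degrees, less where a joint would pass 70% of its speed; a pose out of reach is approached as far as the arm can. A call with a number of a shift or a turn outside -1 to 1 is refused whole. A call with a gripper value outside its range is refused whole. The fingers move at their own pace and stop on an object; "grip_force" is the grip in N (left out, the last holds). Time passes only in rows, so rows that do not move let the fingers close. It gives the time, the measured TCP pose, the force, the opening and the grip force at its end, in the units of the state.
- readout.sense(): the state, without advancing time (a new reading comes with each control period).
- cams.snapshot(name): name is "scene" or "top" or "wrist"; returns a dict with "pixels" (400x640x3 uint8, red, green, blue), "intrinsics" (3x3 intrinsics, pixels), "eye" and "rotation" of the camera in the world. Camera axes: x right, y down, z forward; pixel columns grow to the right and rows downward; lengths in m; the calibration is good to about 2 mm. The wrist camera is an equidistant fisheye: a pixel r from the principal point sees the ray r / f radians off the axis. A picture is of the moment at which its call begins. There is no depth.
- sign_off(): hands the job in; it is judged then, once.
The state is a dict: "t": time; "q": joint angles; "qd": joint speeds; "tau": joint torques, N m; "tcp_pos": TCP position; "tool_rot": TCP orientation; "force": force on the tool from outside, world axes, zero at the start; "ft_torque": the same for the moment, N m; "finger_gap": opening from 0.0 (shut) to 1.0 (fully open); "gripper_force": force on a finger pad.
Only numpy, scipy, OpenCV 4.12 (cv2) and the standard library are available. Lean on these libraries where they do the work, as an engineer would, in place of code of your own. Each camera call takes 0.05 s, during which the arm holds its last target. There are 200 camera calls.

## Task

Slide the blue two-cup carrier onto the counter rail from its rounded open end until it clicks home by the stop. Then heft the three look-alike closed pin tins: set the two lighter ones flat in the carrier's cups for refilling, one in each, and finish still holding the heaviest one in the gripper, still and level, at least 15 cm above the counter. Keep the tins level all the time and leave the other things on the counter where they are.

Things in the scene. Friction and masses are not known exactly. Their poses are not given: they have to be found in the camera images.
- rail: short aluminium T rail fixed flat on the counter; place and yaw vary. Origin on the counter where the docked carrier's centre belongs; x along the rail, in the sliding-on direction (away from the robot). Head 36 mm wide, 6 to 10 mm above the counter, on an 18 mm web. At the far end a black stop block, 46 mm wide, 22 mm high, its near face 43.5 mm past the origin
- rail_nose (a point): tip of the rail's half-round open end, at x = -105 mm in the rail's frame, at counter height; the web starts 22 mm behind this tip
- catch_l (a joint): sprung detent roller in the left (+y) side of the rail head at x = 0; 0 m = out (4 mm proud of the side), up to 0.005 pushed in. The carrier's walls meet the rollers 41 mm before home (a push of 5 to 15 N gets past) and then slide easily with both pushed in 1 to 4 mm; at home both spring back to about 0 into windows in the walls
- catch_r (a joint): the same roller in the right (-y) side
- carrier: blue moulded carrier, loose, 0.3 kg, 82 mm along x, 182 along y; origin under its centre, z up; slides flat on the counter. Below, along x, an 80 mm long channel with flared mouths, 39 mm wide, 12 high (25 between the lips at its foot); it goes onto the rail either way round with 1.5 mm play each side. Its centre must start at least 150 mm short of the rail's origin
- carrier_grip (a point): on the carrier's black upright grip plate, 46 mm above the carrier's underside. The plate stands in the middle, 40 mm along the carrier's x, 10 mm thick along its y, from the deck (16 mm) to 62 mm above the underside; take it across the 10 mm from above
- cup_1 (a point): centre of the floor of the carrier's cup at its +y side, 50 mm from the grip plate's middle, 16 mm above the underside. The cup is a round rim 6 mm high, 72 mm inside across, 82 mm outside; a tin is 66 mm across. Room for fingers is along the carrier's x, not towards the grip plate
- cup_2 (a point): the same for the cup at the -y side
- tin_a: round closed tin, red lid, 66 mm across, 22 mm high; origin at the centre of its underside, z up. All three look alike and stand in any order. The lid (upper 12 mm) is the widest part and stays on: grip across it from above. Two tins weigh 70 to 140 g, the heaviest 300 to 400 g; only feel tells which
- tin_b: another tin, same looks and size
- tin_c: another tin, same looks and size
- blue_spool: bystander: spool of blue thread, upright, 27 mm across, 46 mm high; origin under its centre
- white_spool: bystander: spool of white thread, upright, same size
- blue_chalk: bystander: cake of blue tailor's chalk, 36x46x8 mm
- clip_1: bystander: wooden ticket clip, 62 mm long, 12 mm high
- clip_2: bystander: another wooden clip
Mind the look-alikes: they are no part of the job. What is shaped like the tin_b but white or yellow is not meant.

How it is judged:
On the way, in this order (a step that is already met when the one before it is completed fails the run):
1. the carrier stands home on the rail, both rollers sprung out into its windows (x of carrier in the frame of rail between -0.004 and 0.004 m and y of carrier in the frame of rail between -0.004 and 0.004 m and height (world z) of carrier below 0.004 m and angle between the x axis of carrier and the x axis of rail, either way round below 0.08 rad and value of joint each of catch_l, catch_r below 0.0015 m), for 0.3 s.
2. two light tins sit flat in the two cups of the docked carrier, let go, each weighing on it with under 2.2 N (all of step 1 and ((horizontal distance between tin_a and cup_1 below 0.006 m and distance between tin_a and cup_1 below 0.007 m and angle between tin_a's own z axis and vertical below 0.08 rad and contact force between tin_a and the fingers below 0.1 N and contact force between tin_a and carrier below 2.2 N) or (horizontal distance between tin_b and cup_1 below 0.006 m and distance between tin_b and cup_1 below 0.007 m and angle between tin_b's own z axis and vertical below 0.08 rad and contact force between tin_b and the fingers below 0.1 N and contact force between tin_b and carrier below 2.2 N) or (horizontal distance between tin_c and cup_1 below 0.006 m and distance between tin_c and cup_1 below 0.007 m and angle between tin_c's own z axis and vertical below 0.08 rad and contact force between tin_c and the fingers below 0.1 N and contact force between tin_c and carrier below 2.2 N)) and ((horizontal distance between tin_a and cup_2 below 0.006 m and distance between tin_a and cup_2 below 0.007 m and angle between tin_a's own z axis and vertical below 0.08 rad and contact force between tin_a and the fingers below 0.1 N and contact force between tin_a and carrier below 2.2 N) or (horizontal distance between tin_b and cup_2 below 0.006 m and distance between tin_b and cup_2 below 0.007 m and angle between tin_b's own z axis and vertical below 0.08 rad and contact force between tin_b and the fingers below 0.1 N and contact force between tin_b and carrier below 2.2 N) or (horizontal distance between tin_c and cup_2 below 0.006 m and distance between tin_c and cup_2 below 0.007 m and angle between tin_c's own z axis and vertical below 0.08 rad and contact force between tin_c and the fingers below 0.1 N and contact force between tin_c and carrier below 2.2 N))), for 0.2 s.
At the end, for the whole second after the job is handed in: Carrier home on the rail (within 4 mm, both rollers out to under 1.5 mm); the two light tins (weighing under 2.2 N) flat in its two cups, within 6 mm of centre, let go; the third, heavy tin held by the fingers alone, underside over 140 mm above the counter, level within 0.3 rad, still (all of step 2 and ((height (world z) of tin_a above 0.14 m and angle between tin_a's own z axis and vertical below 0.3 rad and linear speed of tin_a below 0.03 m/s and contact force between tin_a and the fingers above 1 N and distance between tin_a and the grasp point below 0.06 m and contact force between tin_a and carrier below 0.1 N) or (height (world z) of tin_b above 0.14 m and angle between tin_b's own z axis and vertical below 0.3 rad and linear speed of tin_b below 0.03 m/s and contact force between tin_b and the fingers above 1 N and distance between tin_b and the grasp point below 0.06 m and contact force between tin_b and carrier below 0.1 N) or (height (world z) of tin_c above 0.14 m and angle between tin_c's own z axis and vertical below 0.3 rad and linear speed of tin_c below 0.03 m/s and contact force between tin_c and the fingers above 1 N and distance between tin_c and the grasp point below 0.06 m and contact force between tin_c and carrier below 0.1 N))); the arm keeps its last pose, push and grip.
It fails at once if a tin is tipped by more than 0.6 rad (angle between any of tin_a, tin_b, tin_c's own z axis and vertical above 0.6 rad).
It fails at once if a bystander (spool, chalk, clip) is moved more than 30 mm (distance of any of blue_spool, white_spool, blue_chalk, clip_1, clip_2 from where it was at the start of the episode above 0.03 m).
It also fails if it takes over 72 s, if anything falls off the work surface, if the arm or the gripper's body presses on something with over 40 N, if the wrist force passes 120 N, or if a joint passes its speed limit or range.

## Working session

There is one attempt and no reset: what is moved stays moved. The work goes in short steps, Python scripts to look and compute and a tool call to move; the robot and the scene stay as the last step left them, time stands still between calls to the robot, and variables do not carry over. Pictures are saved under pics/ and viewed, at most 10 in all, crops included, and the job is handed in when it is done.

Besides the shell and the picture viewer there is one more tool, called after "Request:" by a JSON object that holds its "api" and its "payload". send_rows: Moves the arm, as the interface text tells. Its arguments: {"type":"object","properties":{"commands":{"type":"string"},"grip_force":{"type":"number"}},"required":["commands"]}

```bash
mkdir -p pics; cat > h.py <<'E'
import numpy as np, cv2, json
from station import readout, cams, sign_off
def snap(n,f=None):
    s=cams.snapshot(n); 
    if f: cv2.imwrite('pics/'+f+'.png',s['pixels'][:,:,::-1])
    return s
def ray(s,u,v):
    K=np.array(s['intrinsics']);R=np.array(s['rotation'])
    return R@np.array([(u-K[0,2])/K[0,0],(v-K[1,2])/K[1,1],1.])
def atz(s,u,v,z):
    d=ray(s,u,v);e=np.array(s['eye']);return (e+d*(z-e[2])/d[2])[:2]
E
python3 - <<'E'
from h import *
s=readout.sense();print({k:np.round(v,3) for k,v in s.items()})
for n in('top','scene'):
    c=snap(n,n+'0');print(n,c['intrinsics'],c['eye'],np.round(c['rotation'],3))
    import pickle;pickle.dump(c,open(n+'0.pkl','wb'))
E
```

```text
{'t': np.float64(0.0), 'q': array([-1.311,  0.528,  1.434, -0.   ,  1.181, -0.178]), 'qd': array([-0.002, -0.   ,  0.003, -0.001,  0.   ,  0.   ]), 'tau': array([ 1.0000e-03, -4.4234e+01, -1.7802e+01, -0.0000e+00,  9.0000e-03,
       -0.0000e+00]), 'tcp_pos': array([ 0.265, -0.565,  0.218]), 'tool_rot': array([ 0.976,  0.217, -0.   , -0.001]), 'force': array([-0.   ,  0.434, -0.206]), 'ft_torque': array([-0.001, -0.024, -0.002]), 'gripper_force': np.float64(0.0), 'finger_gap': np.float64(1.001)}
top [[459.4899644    0.         319.76443523]
 [  0.         459.4899644  190.14576352]
 [  0.           0.           1.        ]] [ 0.36620945 -0.0247695   1.39195031] [-0.7    0.713 -0.023  0.028]
scene [[428.67210226   0.         316.96271162]
 [  0.         428.67210226 208.2419965 ]
 [  0.           0.           1.        ]] [-0.07868928  0.90058055  0.81492603] [-0.232  0.859 -0.439  0.125]
```

View pics/top0.png

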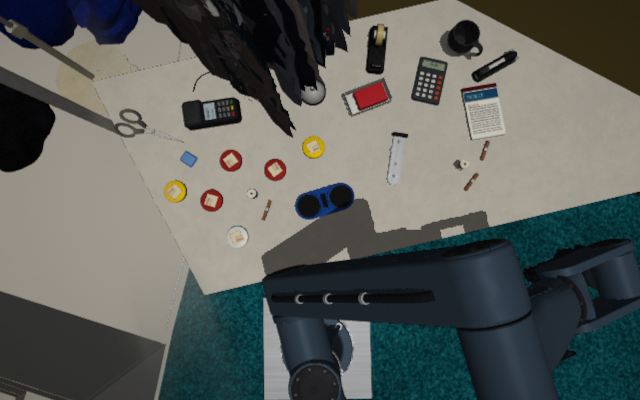

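View pics/scene0.png

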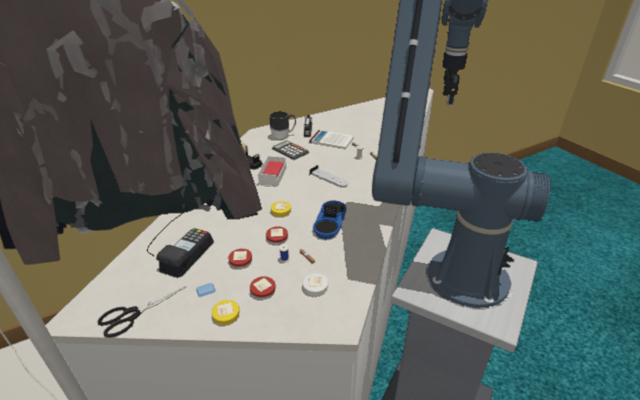

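Top view: red tins at (231,160), (212,200) and (275,170). Look-alikes are yellow tins at (175,190) and (313,147) and a white one at (237,237), which I leave. The blue carrier is at (324,201); the blue spool at (252,194) and blue chalk at (188,158) are not it. The rail is at (398,158), with its stop at (400,135). I'll measure these and check one close crop.

```bash
cat >> h.py <<'E'
from scipy.spatial.transform import Rotation as Ro
def ray(s,u,v):
    K=np.array(s['intrinsics']);R=Ro.from_quat(s['rotation']).as_matrix()
    return R@np.array([(u-K[0,2])/K[0,0],(v-K[1,2])/K[1,1],1.])
def proj(s,p):
    K=np.array(s['intrinsics']);R=Ro.from_quat(s['rotation']).as_matrix()
    c=R.T@(np.array(p)-s['eye']);return K[0,0]*c[0]/c[2]+K[0,2],K[1,1]*c[1]/c[2]+K[1,2]
E
python3 - <<'E'
from h import *
import pickle
s=pickle.load(open('top0.pkl','rb'));im=s['pixels']
hsv=cv2.cvtColor(im,cv2.COLOR_RGB2HSV)
def blobs(m,z,mn=20):
    n,l,st,ce=cv2.connectedComponentsWithStats(m.astype(np.uint8))
    for i in range(1,n):
        if st[i,4]>mn: 
            x=st[i,0]+(st[i,2]-1)/2;y=st[i,1]+(st[i,3]-1)/2
            print(st[i,4],ce[i].round(1),st[i,:4],atz(s,*ce[i],z).round(4), 'bboxc',atz(s,x,y,z).round(4))
H,S,V=hsv[...,0],hsv[...,1],hsv[...,2]
print('red');blobs(((H<8)|(H>172))&(S>150)&(V>60),.022)
print('yel');blobs((H>18)&(H<32)&(S>150)&(V>120),.022,50)
m=(H>100)&(H<125)&(S>140)&(V>50); m[:,:150]=0; m[:120]=0
print('blue');blobs(m,.02)
c=im[120:225,280:420];cv2.imwrite('pics/c1.png',cv2.resize(c,None,fx=5.7,fy=5.7,interpolation=cv2.INTER_CUBIC)[:,:,::-1])
E
```

```text
red
565 [370.1  95.3] [354  82  34  28] [ 0.7511 -0.1726] bboxc [ 0.7504 -0.1737]
212 [230.9 160.3] [220 150  22  21] [0.5602 0.2507] bboxc [0.5611 0.252 ]
210 [275.  169.5] [265 159  21  21] [0.5299 0.1184] bboxc [0.5315 0.1183]
213 [211.9 200.1] [201 190  22  21] [0.4413 0.3082] bboxc [0.4416 0.3093]
yel
240 [313.1 147.1] [303 136  21  22] [0.5958 0.003 ] bboxc [0.5975 0.0032]
223 [175.3 191. ] [165 181  21  21] [0.4705 0.418 ] bboxc [0.4706 0.4189]
blue
549 [322.5 200.1] [296 183  58  36] [ 0.4356 -0.0227] bboxc [ 0.4344 -0.0286]
```

View pics/c1.png

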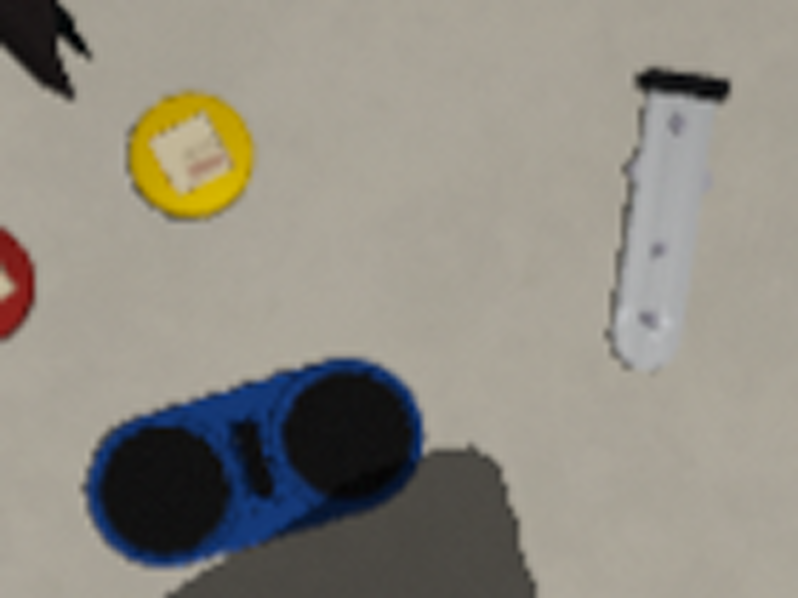

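The crop shows the carrier's cups at about crop (165,488) and (350,432), with the grip plate at (252,457). The rail's rounded nose is at (642,370), its rollers at (632,170) and (707,182), and the stop at (683,85). The choice of blue carrier holds: it has two cups and a grip plate.

```bash
cat >> h.py <<'E'
def plan(xy,z,yaw,n=None):
    """Print shares to move from current pose to xy,z with tool-x yaw (deg); spin first then straight."""
    s=readout.sense();R=Ro.from_quat(s['tool_rot']).as_matrix()
    y0=np.degrees(np.arctan2(R[1,0],R[0,0])); sp=-(((yaw-y0)+180)%360-180)
    c,sn=np.cos(np.radians(yaw)),np.sin(np.radians(yaw))
    d=np.array([*xy,z])-s['tcp_pos']
    t=np.array([c*d[0]+sn*d[1], sn*d[0]-c*d[1], -d[2]])
    print('t',s['t'].round(2),'tcp',s['tcp_pos'].round(4),'yaw',y0.round(2),'spin rows',(sp/4).round(2),'tool shift rows',(t/.02).round(2),'force',np.round(s['force'],1),'gap',s['finger_gap'].round(3))
E
python3 - <<'E'
from h import *
import pickle
s=pickle.load(open('top0.pkl','rb'))
P=lambda x,y,z:atz(s,280+(x+.5)/5.7-.5,120+(y+.5)/5.7-.5,z)
nose=P(642,370,.009);ro=P(669.5,176,.008);st=P(683,85,.022)
d=ro-nose;print('rail',nose,ro,st,np.degrees(np.arctan2(d[1],d[0])),np.hypot(*d))
a=P(165,488,.02);b=P(350,432,.02);d=a-b;print('cups',a,b,(a+b)/2,np.hypot(*d),'carrier yaw',np.degrees(np.arctan2(-d[0],d[1])))
print('plate',P(252,457,.05))
plan((a+b)/2,.2,np.degrees(np.arctan2(-d[0],d[1])))
w=snap('wrist');print(w['intrinsics'],w['eye'],np.round(w['rotation'],3))
E
```

```text
rail [ 0.47963827 -0.23368561] [ 0.58306867 -0.25139647] [ 0.62923065 -0.25763772] -9.716779080542558 0.10493580668872021
cups [0.42112455 0.01936067] [ 0.44882099 -0.078143  ] [ 0.43497277 -0.02939117] 0.10136102661186425 carrier yaw 15.857479173632907
plate [ 0.43505195 -0.02647441]Traceback (most recent call last):
  File "<stdin>", line 9, in <module>
  File "h.py", line 26, in plan
    print('t',s['t'].round(2),'tcp',s['tcp_pos'].round(4),'yaw',y0.round(2),'spin rows',(sp/4).round(2),'tool shift rows',(t/.02).round(2),'force',np.round(s['force'],1),'gap',s['finger_gap'].round(3))
              ^^^^^^^^^^^^
AttributeError: 'float' object has no attribute 'round'
```

```bash
sed -i "s/s\['t'\].round(2)/round(float(s['t']),2)/; s/y0.round(2)/round(float(y0),2)/; s/(sp\/4).round(2)/round(float(sp)\/4,2)/; s/s\['finger_gap'\].round(3)/round(float(s['finger_gap']),3),'gf',round(float(s['gripper_force']),1)/" h.py
python3 - <<'E'
from h import *
plan([.435,-.0285],.15,15.9)
w=snap('wrist');print(w['intrinsics'],w['eye'],np.round(w['rotation'],3))
E
```

```text
t 0.1 tcp [ 0.2648 -0.5654  0.2178] yaw 25.08 spin rows 2.3 tool shift rows [ 15.54 -23.49   3.39] force [-0.7 -0.4  0.1] gap 1.0 gf 0.0
[[309.70691629   0.         318.42400533]
 [  0.         309.70691629 202.84519468]
 [  0.           0.           1.        ]] [ 0.33291285 -0.53438138  0.37232718] [ 0.834 -0.531 -0.081  0.125]
```

Request:
{"api": "send_rows", "payload": {"commands": "60 0 0 0 1;60 0 0 0 1;60 0 0 0 0.3;60 0.6 -1 0 0;60 0.6 -1 0 0;60 0.6 -1 0 0;60 0.6 -1 0 0;60 0.6 -1 0 0;60 0.6 -1 0 0;60 0.6 -1 0 0;60 0.6 -1 0 0;60 0.6 -1 0 0;60 0.6 -1 0 0;60 0.6 -1 0 0;60 0.6 -1 0 0;60 0.6 -1 0 0;60 0.6 -1 0 0;60 0.6 -1 0 0;60 0.6 -1 0 0;60 0.6 -1 0 0"}}

```text
t: 1.82
tcp_pos: [0.3682, -0.182, 0.2188]
tool_rot: [0.99, 0.139, 0.0, 0.0]
force: [-0.1, 0.4, -0.1]
finger_gap: 0.703
gripper_force: 0.0
```

Request:
{"api": "send_rows", "payload": {"commands": "60 0.8 -1 0.3 0;60 0.8 -1 0.5 0;60 0.8 -1 0.5 0;60 0.8 -1 0.5 0;60 0.8 -1 0.5 0;60 0.8 -1 0.5 0;60 0.3 -0.5 0.5 0;60 0 0 0 0;60 0 0 0 0"}}

```text
t: 2.57
tcp_pos: [0.4303, -0.0297, 0.1524]
tool_rot: [0.99, 0.139, -0.001, -0.0]
force: [0.7, 0.8, -0.1]
finger_gap: 0.706
gripper_force: 0.0
```

```bash
python3 - <<'E'
from h import *
plan([.435,-.0285],.15,15.9)
w=snap('wrist','w1')
import pickle;pickle.dump((w,readout.sense()),open('w1.pkl','wb'))
E
```

```text
t 2.57 tcp [ 0.4303 -0.0297  0.1524] yaw 16.04 spin rows 0.03 tool shift rows [0.24 0.01 0.12] force [ 0.7  0.8 -0.1] gap 0.706 gf 0.0
```

View pics/w1.png

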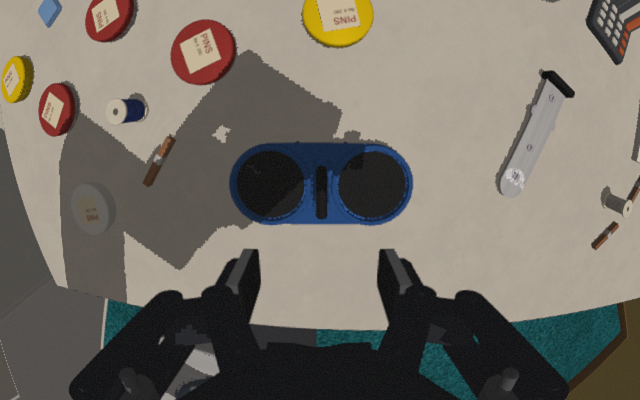

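The wrist view shows the carrier centred at (321,184), with cups at (272,185) and (372,185). The rail nose is at (512,193) and the stop at (558,83). Red tins are at (203,51), (109,17) and (57,108). Next I refine these by fisheye.

```bash
cat >> h.py <<'E'
def wray(s,u,v):
    K=np.array(s['intrinsics']);R=Ro.from_quat(s['rotation']).as_matrix()
    a=np.array([u-K[0,2],v-K[1,2]]);r=np.hypot(*a)+1e-9;th=r/K[0,0]
    return R@np.array([*(a/r*np.sin(th)),np.cos(th)])
def watz(s,u,v,z):
    d=wray(s,u,v);e=np.array(s['eye']);return (e+d*(z-e[2])/d[2])[:2]
def hsvm(im):
    h=cv2.cvtColor(im,cv2.COLOR_RGB2HSV);return h[...,0],h[...,1],h[...,2]
def outline(s,m,z,mn):
    """world-plane outline circles/rects of mask blobs"""
    out=[]
    for c in cv2.findContours(m.astype(np.uint8),cv2.RETR_EXTERNAL,cv2.CHAIN_APPROX_NONE)[0]:
        if cv2.contourArea(c)<mn: continue
        p=np.array([watz(s,*q[0],z) for q in c],np.float32);out.append((c.reshape(-1,2).mean(0).round(),p))
    return out
E
python3 - <<'E'
from h import *
import pickle
w,_=pickle.load(open('w1.pkl','rb'));H,S,V=hsvm(w['pixels'])
for c,p in outline(w,((H<8)|(H>172))&(S>140)&(V>50),.018,600):
    e=cv2.fitEllipse(p);print('red',c,np.round(e[0],4),np.round(e[1],4))
for c,p in outline(w,((H>100)&(H<125)&(S>120)&(V>40)),.019,1500):
    print('blue',c,cv2.minAreaRect(p))
for n,(u,v,z) in dict(plate=(321,192,.05),cupL=(272,185,.019),cupR=(372,185,.019)).items(): print(n,watz(w,u,v,z).round(4))
c=w['pixels'][55:210,485:590];cv2.imwrite('pics/rail.png',cv2.resize(c,None,fx=3.8,fy=3.8,interpolation=cv2.INTER_CUBIC)[:,:,::-1])
E
```

```text
red [ 57. 109.] [0.4431 0.3046] [0.064  0.0717]
red [202.  52.] [0.5317 0.1151] [0.0638 0.0668]
red [107.  18.] [0.5578 0.2465] [0.0515 0.0686]
blue [321. 184.] ((0.4353417456150055, -0.031138122081756592), (0.08146695047616959, 0.17884644865989685), 15.931127548217773)
plate [ 0.4362 -0.0309]
cupL [0.422  0.0139]
cupR [ 0.4486 -0.0789]
```

View pics/rail.png

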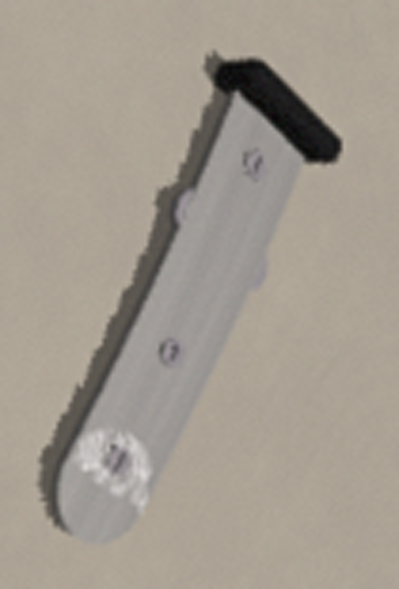

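Crop: rollers at (185,208) and (258,270), nose at about (97,543). Compute the rail from these and go to the grasp.

```bash
python3 - <<'E'
from h import *
import pickle
w,_=pickle.load(open('w1.pkl','rb'))
P=lambda x,y,z:watz(w,485+x/3.8,55+y/3.8,z)
a=P(185,208,.008);b=P(258,270,.008);n=P(97,543,.008);r=(a+b)/2;d=r-n
print(a,b,r,n,np.hypot(*d),np.degrees(np.arctan2(d[1],d[0])),np.hypot(*(a-b)),np.degrees(np.arctan2(*(a-b)[::-1]))-90)
# head edges direction
for p,q in (((60,475),(232,95)),((140,512),(302,158))):
    p=P(*p,.01);q=P(*q,.01);d=q-p;print('edge',p,q,np.degrees(np.arctan2(d[1],d[0])))
plan([.4355,-.030],.037,15.9)
E
```

```text
[ 0.58636757 -0.23842393] [ 0.58099235 -0.27491583] [ 0.58367996 -0.25666988] [ 0.48054781 -0.24694278] 0.10358984974438744 -5.388016448649657 0.03688565863903941 -8.3793559119285
edge [ 0.49557371 -0.22236365] [ 0.62686774 -0.24424286] -9.46099598810538
edge [ 0.49451568 -0.25740369] [ 0.62200474 -0.27981465] -9.97000863557162
t 2.62 tcp [ 0.4307 -0.0304  0.1528] yaw 15.96 spin rows 0.01 tool shift rows [0.24 0.05 5.79] force [ 0.4 -0.8  0.1] gap 0.702 gf 0.0
```

Request:
{"api": "send_rows", "payload": {"commands": "50 0.25 0 1 0;50 0 0 1 0;50 0 0 1 0;50 0 0 1 0;50 0 0 1 0;50 0 0 0.8 0;50 0 0 0 0;50 0 0 0 0"}}

```text
t: 3.28
tcp_pos: [0.4355, -0.0298, 0.0368]
tool_rot: [0.991, 0.137, -0.0, -0.0]
force: [0.0, 0.1, 0.4]
finger_gap: 0.587
gripper_force: 0.0
```

```bash
python3 -c "
from h import *
plan([.4355,-.030],.037,15.9)"
```

```text
t 3.28 tcp [ 0.4355 -0.0298  0.0368] yaw 15.8 spin rows -0.02 tool shift rows [-0.    0.01 -0.01] force [0.  0.1 0.4] gap 0.587 gf 0.0
```

Request:
{"api": "send_rows", "payload": {"commands": "0 0 0 0 0;0 0 0 0 0;0 0 0 0 0;0 0 0 0 0;0 0 0 0 0;0 0 0 0 0;0 0 0 0 0;0 0 0 0 0", "grip_force": 60}}

```text
t: 3.95
tcp_pos: [0.4364, -0.0293, 0.038]
tool_rot: [0.99, 0.138, 0.001, 0.001]
force: [-1.3, -1.8, 6.3]
finger_gap: 0.091
gripper_force: 60.7
```

```bash
python3 - <<'E'
from h import *
# staged start: carrier centre 165mm short of origin on axis, yaw -9.7
o=np.array([.5833,-.2535]);a=np.radians(-9.7);u=np.array([np.cos(a),np.sin(a)])
p=o-.165*u;print(p);plan(p,.037,-9.7)
E
```

```text
[ 0.42065893 -0.22569925]
t 3.95 tcp [ 0.4364 -0.0293  0.038 ] yaw 15.91 spin rows 6.4 tool shift rows [0.88 9.81 0.05] force [-1.3 -1.8  6.3] gap 0.091 gf 60.7
```

Request:
{"api": "send_rows", "payload": {"commands": "0 0 0 -0.1 0.6;0 0 0 0 1;0 0 0 0 1;0 0 0 0 1;0 0 0 0 1;0 0 0 0 1;0 0 0 0 0.8;0 0.2 1 0 0;0 0.2 1 0 0;0 0.1 1 0 0;0 0.1 1 0 0;0 0.1 1 0 0;0 0.1 1 0 0;0 0 1 0 0;0 0 1 0 0;0 0 0.8 0 0;0 0 0 0 0;0 0 0 0 0"}}

```text
t: 5.45
tcp_pos: [0.4215, -0.2056, 0.039]
tool_rot: [0.996, -0.086, 0.0, 0.0]
force: [-0.3, 1.1, -2.4]
finger_gap: 0.097
gripper_force: 59.5
```

```bash
python3 - <<'E'
from h import *
import pickle
plan([.4207,-.2257],.037,-9.7)
w=snap('wrist','w2');pickle.dump((w,readout.sense()),open('w2.pkl','wb'))
t=snap('top');pickle.dump(t,open('t2.pkl','wb'))
E
```

```text
t 5.45 tcp [ 0.4215 -0.2056  0.039 ] yaw -9.82 spin rows -0.03 tool shift rows [0.13 1.   0.1 ] force [-0.3  1.1 -2.4] gap 0.097 gf 59.5
```

View pics/w2.png

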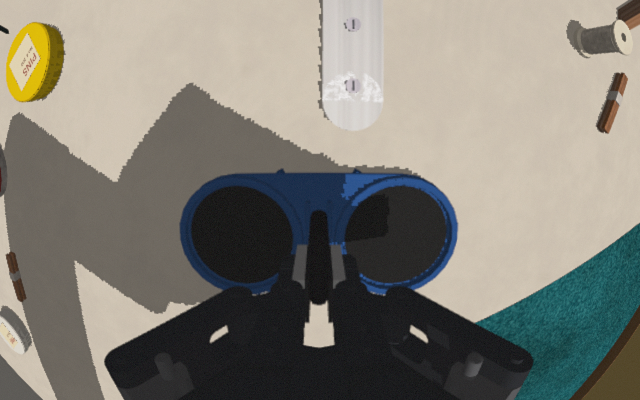

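The view shows the rail centred at u≈352 above the carrier, whose hull runs u 180 to 457 (centre 318.5). So about 19–20 mm more to the right; I'll measure it.

```bash
python3 - <<'E'
from h import *
import pickle
w,s=pickle.load(open('w2.pkl','rb'));R=Ro.from_quat(s['tool_rot']).as_matrix()
g=cv2.cvtColor(w['pixels'],cv2.COLOR_RGB2GRAY);H,S,V=hsvm(w['pixels'])
T=lambda u,v,z:(R.T@(np.array([*watz(w,u,v,z),z])-s['tcp_pos']))[:2]*1000
for v in (10,40,70,105): print(v,g[v,312:334].tolist(),g[v,374:394].tolist())
m=(H>100)&(H<125)&(S>110)&(V>35);m[:,:150]=0;m[:,480:]=0
for v in (215,230,245):
    c=np.where(m[v])[0];print('blue',v,c.min(),c.max(),T(c.min()-.5,v,.018),T(c.max()+.5,v,.018))
print('plate',T(309,240,.05),T(327.5,240,.05), 'platetop',T(319,212,.062))
for v,l,r in((10,321.5,384),(70,321.5,383.5)): print('rail tool mm',T(l,v,.01),T(r,v,.01),(T(l,v,.01)+T(r,v,.01))/2)
print('nose',T(352,131,.009))
c=np.where(m[:,318])[0];print('front',c.min(),T(318,c.min(),.016))
E
```

```text
10 [191, 194, 194, 194, 195, 195, 195, 196, 194, 120, 127, 192, 202, 201, 203, 202, 201, 203, 203, 205, 201, 203] [195, 196, 194, 194, 189, 191, 190, 195, 198, 196, 196, 195, 196, 195, 195, 195, 195, 194, 195, 195]
40 [195, 194, 197, 195, 197, 198, 197, 192, 121, 107, 144, 190, 205, 205, 206, 204, 204, 204, 207, 207, 205, 208] [202, 202, 200, 198, 197, 195, 193, 200, 203, 200, 196, 194, 195, 194, 193, 194, 194, 194, 194, 194]
70 [197, 198, 198, 198, 198, 197, 189, 113, 102, 109, 159, 195, 207, 207, 207, 206, 205, 207, 209, 208, 207, 207] [204, 205, 203, 201, 198, 200, 197, 203, 208, 203, 196, 194, 195, 192, 195, 193, 193, 194, 193, 194]
105 [198, 197, 200, 198, 197, 200, 190, 116, 102, 105, 138, 182, 212, 213, 211, 213, 211, 212, 213, 213, 213, 215] [208, 209, 207, 205, 205, 201, 202, 207, 205, 197, 197, 197, 198, 197, 197, 196, 195, 197, 194, 194]
blue 215 183 454 [ 13.79088682 -85.70049312] [13.31838292 89.12345522]
blue 230 181 456 [  3.3321054  -88.87180367] [ 2.83489863 92.24902765]
blue 245 183 454 [ -7.50647611 -89.26301904] [-8.01367923 92.58845177]
plate [11.89941581 -3.17894997] [11.8741832   6.18081867] platetop [30.94459974  1.88035362]
rail tool mm [137.36827234   3.75125799] [139.06858941  40.92199952] [138.21843087  22.33662875]
rail tool mm [99.78931977  3.63885376] [100.85358397  40.10220306] [100.32145187  21.87052841]
nose [63.55314556 21.7065985 ]
front 173 [39.3528952   1.45097431]
```

Request:
{"api": "send_rows", "payload": {"commands": "0 0 0.5 0.05 0.05;0 0 0.52 0 0;0 0 0 0 0;0 0.5 0 0 0;0 0.5 0 0 0;0 0.5 0 0 0;0 0.5 0 0 0;0 0.5 0 0 0;0 0 0 0 0"}}

```text
t: 6.3
tcp_pos: [0.4615, -0.2295, 0.0386]
tool_rot: [0.996, -0.085, -0.007, -0.003]
force: [-13.6, 1.6, 16.9]
finger_gap: 0.095
gripper_force: 62.0
```

```bash
python3 - <<'E'
from h import *
import pickle
o=np.array([.5833,-.2535])
plan(o,.037,-9.9)
w=snap('wrist','w3');s=readout.sense();R=Ro.from_quat(s['tool_rot']).as_matrix()
T=lambda u,v,z:(R.T@(np.array([*watz(w,u,v,z),z])-s['tcp_pos']))[:2]*1000
g=cv2.cvtColor(w['pixels'],cv2.COLOR_RGB2GRAY);H,S,V=hsvm(w['pixels'])
m=(H>100)&(H<125)&(S>110)&(V>35);m[:,:150]=0;m[:,480:]=0
for v in (230,):
    c=np.where(m[v])[0];print('blue',v,c.min(),c.max(),T(c.min()-.5,v,.018),T(c.max()+.5,v,.018))
for v in (20,60,100,130): print(v,g[v,280:305].tolist(),g[v,335:360].tolist())
E
```

```text
t 6.3 tcp [ 0.4615 -0.2295  0.0386] yaw -9.75 spin rows 0.04 tool shift rows [6.21 0.14 0.08] force [-13.6   1.6  16.9] gap 0.095 gf 62.0
blue 230 181 457 [  2.67618536 -89.97352908] [ 2.83050782 91.52252355]
20 [197, 198, 197, 197, 196, 198, 198, 197, 197, 196, 195, 186, 186, 184, 190, 199, 203, 201, 201, 202, 203, 202, 202, 204, 204] [200, 202, 202, 207, 208, 210, 207, 206, 204, 202, 204, 202, 202, 200, 200, 198, 198, 196, 195, 195, 201, 198, 191, 187, 191]
60 [195, 195, 195, 196, 195, 196, 194, 197, 194, 197, 196, 179, 123, 115, 151, 196, 208, 208, 208, 209, 207, 207, 207, 211, 210] [206, 208, 210, 212, 212, 214, 212, 210, 208, 208, 207, 208, 207, 207, 206, 205, 205, 199, 201, 204, 208, 209, 203, 201, 201]
100 [200, 199, 200, 200, 198, 199, 198, 198, 200, 200, 201, 192, 118, 107, 163, 197, 207, 208, 208, 208, 208, 207, 209, 211, 210] [209, 212, 214, 215, 215, 215, 213, 211, 211, 210, 208, 209, 211, 210, 208, 207, 205, 203, 204, 209, 213, 207, 200, 198, 198]
130 [105, 107, 106, 108, 107, 106, 107, 123, 167, 167, 166, 186, 203, 195, 180, 201, 206, 208, 208, 206, 207, 206, 207, 208, 208] [211, 211, 214, 213, 215, 214, 211, 210, 207, 205, 207, 208, 209, 209, 205, 208, 202, 203, 208, 211, 209, 196, 193, 195, 195]
```

View pics/w3.png

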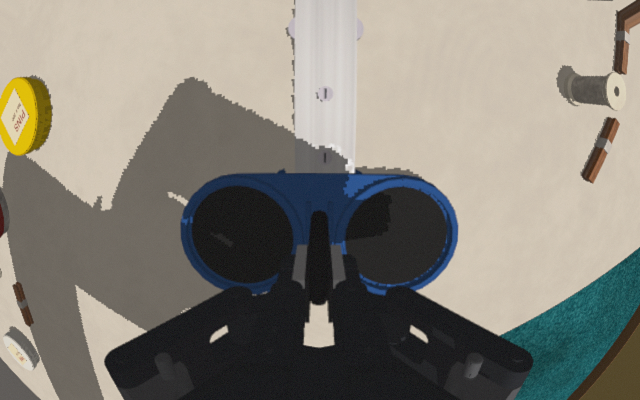

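The view shows the carrier's front at the nose, with the rail centre at u≈325 and the carrier centre at 319. It is still about 5 mm short to the right and loaded (−13 N), so back off, shift and recheck.

Request:
{"api": "send_rows", "payload": {"commands": "0 -0.5 0 0 0;0 -0.5 0 0 0;0 -0.2 0 0 0;0 0 0.25 0 0;0 0 0 0 0;0 0 0 0 0"}}

```text
t: 6.85
tcp_pos: [0.442, -0.2337, 0.038]
tool_rot: [0.996, -0.087, -0.001, -0.001]
force: [-2.4, 2.1, 6.5]
finger_gap: 0.092
gripper_force: 60.8
```

```bash
cat >> h.py <<'E'
def railchk():
    w=snap('wrist');s=readout.sense();R=Ro.from_quat(s['tool_rot']).as_matrix()
    T=lambda u,v,z:(R.T@(np.array([*watz(w,u,v,z),z])-s['tcp_pos']))[:2]*1000
    g=cv2.cvtColor(w['pixels'],cv2.COLOR_RGB2GRAY).astype(int);H,S,V=hsvm(w['pixels'])
    m=(H>100)&(H<125)&(S>110)&(V>35);m[:,:150]=0;m[:,480:]=0
    c=np.where(m[230])[0];a=T(c.min()-.5,230,.018);b=T(c.max()+.5,230,.018)
    f=np.where(m[:,315])[0].min();fr=T(315,f,.016);print('carrier',a,b,'mid y',(a+b)[1]/2,'front',fr)
    for v in (20,45,70,95):
        l=270+np.argmax(np.diff(g[v,270:320]));row=g[v,335:400];r=335+np.where(row>row[-1]+4)[0]
        r=[x for x in r if True][-1]+1
        A=T(l+.5,v,.01);B=T(r,v,.01);print(v,l,r,'rail mid',(A+B)/2,'width',B[1]-A[1])
E
python3 - <<'E'
from h import *
plan([.5833,-.2535],.037,-9.9);railchk();print(Ro.from_quat(readout.sense()['tool_rot']).as_matrix()[:,2])
E
```

```text
t 6.85 tcp [ 0.442  -0.2337  0.038 ] yaw -9.94 spin rows -0.01 tool shift rows [ 7.13 -0.24  0.05] force [-2.4  2.1  6.5] gap 0.092 gf 60.8
carrier [  2.97142448 -89.49179311] [ 2.79232981 90.64251946] mid y 0.5753631744131553 front [38.97072434 -1.35833802]
20 280 379 rail mid [130.82221981   7.49083188] width 57.594575858267575
45 280 343 rail mid [114.51133502  -3.14104973] width 36.13554933456952
70 280 347 rail mid [99.33269079 -2.00082689] width 38.41998945431497
95 281 343 rail mid [84.40746765 -2.90236459] width 35.642097428708
[-0.00192451  0.00198173 -0.99999618]
```

Request:
{"api": "send_rows", "payload": {"commands": "0 0 -0.17 -0.05 0;0 0 0 0 0;0 0.2 0 0 0;0 0 0 0 0"}}

```text
t: 7.23
tcp_pos: [0.4479, -0.2322, 0.0384]
tool_rot: [0.996, -0.086, 0.0, 0.0]
force: [0.1, -0.1, -2.6]
finger_gap: 0.093
gripper_force: 59.5
```

```bash
python3 - <<'E'
from h import *
plan([.5833,-.2535],.037,-9.9);railchk()
E
```

```text
t 7.23 tcp [ 0.4479 -0.2322  0.0384] yaw -9.9 spin rows -0.0 tool shift rows [ 6.85 -0.11  0.07] force [ 0.1 -0.1 -2.6] gap 0.093 gf 59.5
carrier [  2.73307305 -89.71564755] [ 2.42474376 90.82082535] mid y 0.5525889011715179 front [38.73011648 -1.48052798]Traceback (most recent call last):
  File "<stdin>", line 2, in <module>
  File "h.py", line 51, in railchk
    r=[x for x in r if True][-1]+1
      ~~~~~~~~~~~~~~~~~~~~~~^^^^
IndexError: list index out of range
```

```bash
python3 - <<'E'
s=open('h.py').read();i=s.index("row=g[v,335");j=s.index("print(v,l,r")
s=s[:i]+"A=T(l+.5,v,.01);print(v,l,'rail mid y',(A[1]+18).round(2),A[0].round())\n";open('h.py','w').write(s)
E
python3 - <<'E'
from h import *
railchk()
E
```

```text
carrier [  3.05229532 -89.51638746] [ 2.74122046 91.03370212] mid y 0.7586573315997427 front [39.04890982 -1.28669687]
20 284 rail mid y -0.97 131.0
45 284 rail mid y -0.88 115.0
70 316 rail mid y 17.68 99.0
95 284 rail mid y -0.96 85.0
```

Request:
{"api": "send_rows", "payload": {"commands": "0 0 -0.07 0 0;0 0.4 0 0 0;0 0.4 0 0 0;0 0.4 0 0 0;0 0.4 0 0 0;0 0.4 0 0 0;0 0 0 0 0"}}

```text
t: 7.92
tcp_pos: [0.4899, -0.2386, 0.039]
tool_rot: [0.996, -0.086, 0.002, 0.001]
force: [-0.0, 0.4, -2.7]
finger_gap: 0.097
gripper_force: 59.5
```

```bash
python3 - <<'E'
from h import *
plan([.5833,-.2535],.037,-9.9);railchk();print(readout.sense()['tool_rot'])
E
```

```text
t 7.92 tcp [ 0.4899 -0.2386  0.039 ] yaw -9.88 spin rows 0.01 tool shift rows [ 4.73 -0.07  0.1 ] force [-0.   0.4 -2.7] gap 0.097 gf 59.5
carrier [  4.2594548  -90.08588306] [ 3.82727524 91.79692079] mid y 0.8555188666148084 front [40.30416157 -0.87576037]
20 287 rail mid y 1.14 132.0
45 287 rail mid y 1.22 116.0
70 286 rail mid y 0.64 101.0
95 286 rail mid y 0.56 86.0
[ 9.96296104e-01 -8.59839666e-02  7.55855938e-04  5.09560274e-04]
```

Request:
{"api": "send_rows", "payload": {"commands": "0 0.4 0 0 0;0 0.4 0 0 0;0 0.4 0 0 0;0 0.4 0 0 0;0 0.4 0 0 0;0 0.4 0 0 0;0 0.4 0 0 0;0 0.4 0 0 0;0 0.4 0 0 0;0 0.4 0 0 0;0 0.4 0 0 0;0 0 0 0 0"}}

```text
t: 8.97
tcp_pos: [0.5485, -0.2475, 0.0391]
tool_rot: [0.996, -0.082, -0.029, -0.005]
force: [-51.3, -4.4, 37.4]
finger_gap: 0.096
gripper_force: 64.4
```

```bash
python3 - <<'E'
from h import *
plan([.5833,-.2535],.037,-9.9);print(readout.sense()['tool_rot'])
E
```

```text
t 8.97 tcp [ 0.5485 -0.2475  0.0391] yaw -9.4 spin rows 0.13 tool shift rows [ 1.77 -0.01  0.11] force [-51.3  -4.4  37.4] gap 0.096 gf 64.4
[ 0.99620734 -0.08198539 -0.02864843 -0.0053481 ]
```

Request:
{"api": "send_rows", "payload": {"commands": "0 -0.5 0 0 0;0 -0.5 0 0 0;0 -0.4 0 0 0;0 0 0 0 0;0 0 0 0 0", "grip_force": 100}}

```text
t: 9.38
tcp_pos: [0.546, -0.2477, 0.0387]
tool_rot: [0.996, -0.086, -0.001, -0.0]
force: [-3.8, -0.2, -0.7]
finger_gap: 0.08
gripper_force: 98.5
```

```bash
python3 - <<'E'
from h import *
plan([.5833,-.2535],.037,-9.9);print(readout.sense()['tool_rot']);snap('wrist','w4')
a=cv2.imread('pics/w4.png');cv2.imwrite('pics/w4c.png',cv2.resize(a[60:300,160:480],None,fx=2.4,fy=2.4))
E
```

```text
t 9.38 tcp [ 0.546  -0.2477  0.0387] yaw -9.91 spin rows -0.0 tool shift rows [ 1.89 -0.03  0.08] force [-3.8 -0.2 -0.7] gap 0.08 gf 98.5
[ 9.96265086e-01 -8.63451420e-02 -6.16617728e-04 -1.21981078e-04]
```

View pics/w4c.png

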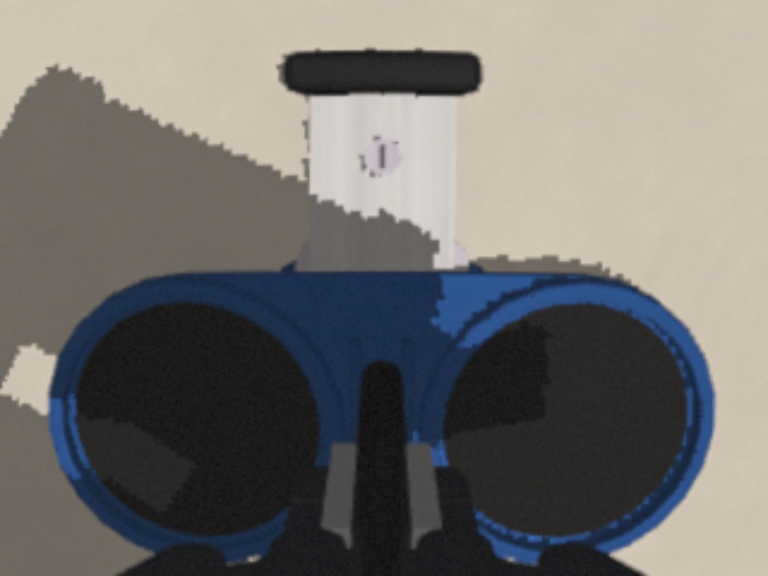

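The carrier sits square just before the rollers, which are visible at crop (300,255) and (460,255). Push again with an upward bias to cancel the downward jam.

Request:
{"api": "send_rows", "payload": {"commands": "0 0.25 0 -0.12 0;0 0.25 0 -0.12 0;0 0.25 0 -0.12 0;0 0 0 0 0;0 0 0 0 0"}}

```text
t: 9.85
tcp_pos: [0.5501, -0.2467, 0.0397]
tool_rot: [0.996, -0.085, -0.013, -0.004]
force: [-16.9, -3.7, -17.5]
finger_gap: 0.081
gripper_force: 98.9
```

```bash
python3 - <<'E'
from h import *
plan([.5833,-.2535],.037,-9.9);print(readout.sense()['tool_rot'],readout.sense()['ft_torque'])
E
```

```text
t 9.85 tcp [ 0.5501 -0.2467  0.0397] yaw -9.7 spin rows 0.05 tool shift rows [1.69 0.05 0.13] force [-16.9  -3.7 -17.5] gap 0.081 gf 98.9
[ 0.99632565 -0.08454135 -0.0131677  -0.00381837] [-0.90494051  2.8314096   0.03987961]
```

Request:
{"api": "send_rows", "payload": {"commands": "0 0.25 0 0 0;0 0.25 0 0 0;0 0.25 0 0 0;0 0 0 0 0"}}

```text
t: 10.18
tcp_pos: [0.5506, -0.2467, 0.0395]
tool_rot: [0.996, -0.082, -0.029, -0.007]
force: [-45.8, -7.1, 2.6]
finger_gap: 0.079
gripper_force: 101.4
```

```bash
python3 - <<'E'
from h import *
plan([.5833,-.2535],.037,-9.9);print(readout.sense()['tool_rot'],readout.sense()['ft_torque'])
E
```

```text
t 10.18 tcp [ 0.5506 -0.2467  0.0395] yaw -9.45 spin rows 0.11 tool shift rows [1.67 0.06 0.13] force [-45.8  -7.1   2.6] gap 0.079 gf 101.4
[ 0.99615065 -0.08243445 -0.02905133 -0.00666846] [-1.40571633  7.28985341  0.07003121]
```

Jammed by pitching moment. Better to let go and push low from behind, with the open fingers (±50 mm) against both cups' rear walls.

Request:
{"api": "send_rows", "payload": {"commands": "0 -0.5 0 0.1 0;0 -0.5 0 0.1 0;0 -0.4 0 0.1 0;30 0 0 0 0;50 0 0 0 0;50 0 0 0 0;50 0 0 -1 0;50 0 0 -1 0;50 0 0 -1 0;85 -1 0 0 0;85 -1 0 0 0;85 -1 0 0 0;85 -0.8 0 0 0;85 0 0 0 0;85 0 0 0 0"}}

```text
t: 11.43
tcp_pos: [0.4747, -0.2356, 0.1008]
tool_rot: [0.996, -0.086, 0.001, 0.001]
force: [0.1, -0.2, 0.1]
finger_gap: 0.997
gripper_force: 0.0
```

```bash
python3 - <<'E'
from h import *
import pickle
plan([.4725,-.235],.012,-9.9)
w=snap('wrist','w5');s=readout.sense()
H,S,V=hsvm(w['pixels'])
for c,p in outline(w,((H>100)&(H<125)&(S>110)&(V>35)),.019,1500):
    print('blue',c,cv2.minAreaRect(p))
E
```

```text
t 11.43 tcp [ 0.4747 -0.2356  0.1008] yaw -9.92 spin rows -0.01 tool shift rows [-0.11 -0.01  4.44] force [ 0.1 -0.2  0.1] gap 0.997 gf 0.0
blue [318. 118.] ((0.5440109968185425, -0.24790170788764954), (0.17943711578845978, 0.07985929399728775), 79.95465087890625)
```

View pics/w5.png

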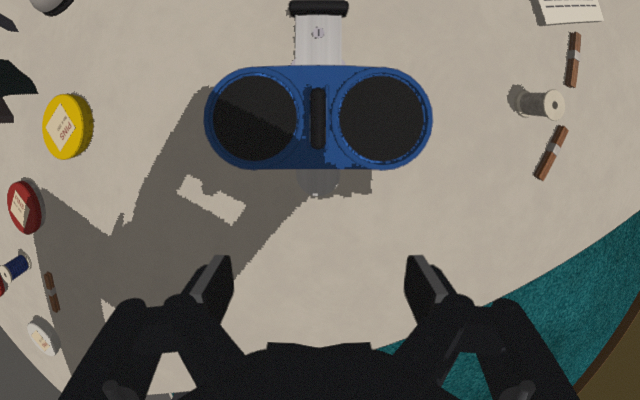

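Carrier at (318,118) sits square on the rail (yaw −10°), its rear clear, fingers open. Descend behind it.

Request:
{"api": "send_rows", "payload": {"commands": "85 0 0 1 0;85 0 0 1 0;85 0 0 1 0;85 0 0 1 0;85 0 0 0.4 0;85 0 0 0 0;85 0.4 0 0 0;85 0.4 0 0 0;85 0.2 0 0 0;85 0 0 0 0"}}

```text
t: 12.32
tcp_pos: [0.4957, -0.2398, 0.0132]
tool_rot: [0.996, -0.086, 0.002, 0.001]
force: [0.4, 0.0, -0.1]
finger_gap: 0.997
gripper_force: 0.0
```

```bash
python3 - <<'E'
from h import *
plan([.544,-.2479],.012,-10);print(readout.sense()['tool_rot'])
E
```

```text
t 12.32 tcp [ 0.4957 -0.2398  0.0132] yaw -9.87 spin rows 0.03 tool shift rows [ 2.45 -0.02  0.06] force [ 0.4  0.  -0.1] gap 0.997 gf 0.0
[ 0.99628762 -0.08604766  0.0022172   0.00136747]
```

Request:
{"api": "send_rows", "payload": {"commands": "85 0.3 0 0 0;85 0.3 0 0 0;85 0.3 0 0 0;85 0.3 0 0 0;85 0 0 0 0"}}

```text
t: 12.73
tcp_pos: [0.5184, -0.2433, 0.0122]
tool_rot: [0.996, -0.086, 0.001, 0.001]
force: [-0.3, -0.2, 0.6]
finger_gap: 0.996
gripper_force: 0.0
```

```bash
python3 - <<'E'
from h import *
plan([.5833,-.2535],.012,-10);print(readout.sense()['tool_rot'])
E
```

```text
t 12.73 tcp [ 0.5184 -0.2433  0.0122] yaw -9.9 spin rows 0.03 tool shift rows [ 3.29 -0.06  0.01] force [-0.3 -0.2  0.6] gap 0.996 gf 0.0
[ 9.96273179e-01 -8.62437011e-02  1.16435649e-03  6.48384085e-04]
```

```bash
cat >> h.py <<'E'
def carr():
    w=snap('wrist');H,S,V=hsvm(w['pixels'])
    for c,p in outline(w,((H>100)&(H<125)&(S>110)&(V>35)),.019,1500): print('blue',c,cv2.minAreaRect(p))
E
python3 - <<'E'
from h import *
carr()
t=snap('top','t6')
c=t['pixels'][110:215,340:480];cv2.imwrite('pics/t6c.png',cv2.resize(c,None,fx=5.7,fy=5.7,interpolation=cv2.INTER_CUBIC)[:,:,::-1])
E
```

```text
blue [317. 201.] ((0.5445964336395264, -0.2480441927909851), (0.18091396987438202, 0.08162850141525269), 79.95033264160156)
```

The fingertips stand higher when open and passed over the rim. Back off, go lower, retry.

Request:
{"api": "send_rows", "payload": {"commands": "85 -1 0 -0.2 0;85 -1 0 0 0;85 0 0 0.4 0;85 0 0 0.3 0;85 0 0 0 0"}}

```text
t: 13.25
tcp_pos: [0.4772, -0.2358, 0.0007]
tool_rot: [0.996, -0.087, -0.0, -0.0]
force: [0.0, 0.1, 1.0]
finger_gap: 0.995
gripper_force: 0.0
```

```bash
python3 - <<'E'
from h import *
plan([.545,-.248],.0,-10);carr()
E
```

```text
t 13.25 tcp [ 0.4772 -0.2358  0.0007] yaw -9.95 spin rows 0.01 tool shift rows [3.45 0.01 0.04] force [0.  0.1 1. ] gap 0.995 gf 0.0
blue [318. 128.] ((0.543688952922821, -0.24792346358299255), (0.18130604922771454, 0.08094587177038193), 79.91686248779297)
```

Request:
{"api": "send_rows", "payload": {"commands": "85 0.5 0 0 0;85 0.4 0 0 0;85 0.3 0 0 0;85 0.3 0 0 0;85 0.3 0 0 0;85 0 0 0 0"}}

```text
t: 13.8
tcp_pos: [0.5147, -0.2426, 0.0022]
tool_rot: [0.996, -0.086, 0.001, 0.001]
force: [0.8, -0.7, -0.6]
finger_gap: 0.996
gripper_force: 0.0
```

```bash
python3 - <<'E'
from h import *
plan([.545,-.248],.0,-10);carr()
E
```

```text
t 13.8 tcp [ 0.5147 -0.2426  0.0022] yaw -9.87 spin rows 0.03 tool shift rows [1.54 0.   0.11] force [ 0.8 -0.7 -0.6] gap 0.996 gf 0.0
blue [318. 199.] ((0.5447214245796204, -0.2480183243751526), (0.18142765760421753, 0.08116312325000763), 79.98448181152344)
```

```bash
python3 - <<'E'
from h import *
snap('wrist','w7')
E
```

```text
(no output)
```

View pics/w7.png

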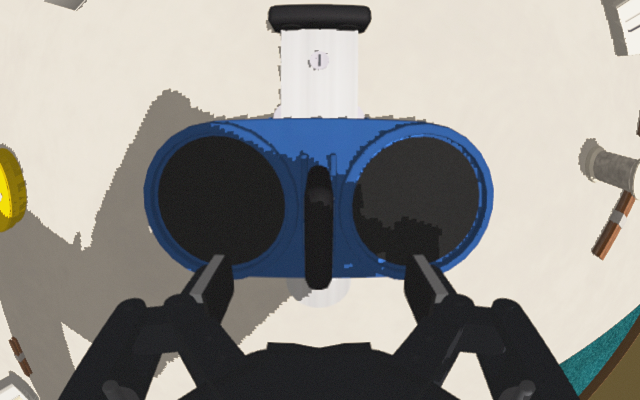

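The view shows both fingertips at the carrier's rear edge, (220,257) and (417,257), still without force. I'll work out the tip position from the ray.

```bash
python3 - <<'E'
from h import *
w=snap('wrist');s=readout.sense();R=Ro.from_quat(s['tool_rot']).as_matrix()
e=R.T@(np.array(w['eye'])-s['tcp_pos'])
for u,v,y in((222,257,-.0425),(208,255,-.05),(417,257,.0425),(430,257,.05),(232,276,-.0425),(404,276,.0425)):
    d=R.T@wray(w,u,v);k=(y-e[1])/d[1];print(u,v,(e+k*d).round(4))
print(e)
E
```

```text
222 257 [ 0.0135 -0.0425 -0.0349]
208 255 [ 0.0132 -0.05   -0.0329]
417 257 [ 0.0167  0.0425 -0.0413]
430 257 [ 0.0146  0.05   -0.0378]
232 276 [-0.0027 -0.0425 -0.0241]
404 276 [-0.0012  0.0425 -0.0268]
[ 0.07560647  0.00063927 -0.15458692]
```

Request:
{"api": "send_rows", "payload": {"commands": "85 -1 0 -0.4 0;85 -1 0 0 0;50 0 0 0 0;50 0 0 0 0;50 0 0 0 0;50 0 0 0 0"}}

```text
t: 14.45
tcp_pos: [0.4744, -0.2357, 0.01]
tool_rot: [0.996, -0.086, 0.001, 0.001]
force: [-0.0, 0.6, -0.3]
finger_gap: 0.585
gripper_force: 0.0
```

```bash
python3 - <<'E'
from h import *
plan([.545,-.248],.005,-10)
w=snap('wrist','w8');c=w['pixels'][140:340,180:460];cv2.imwrite('pics/w8c.png',cv2.resize(c,None,fx=2.8,fy=2.8)[:,:,::-1])
E
```

```text
t 14.45 tcp [ 0.4744 -0.2357  0.01  ] yaw -9.92 spin rows 0.02 tool shift rows [ 3.58 -0.01  0.25] force [-0.   0.6 -0.3] gap 0.585 gf 0.0
```

Request:
{"api": "send_rows", "payload": {"commands": "50 0 0 0.15 0;50 0 0 0 0"}}

```text
t: 14.67
tcp_pos: [0.4736, -0.235, 0.0065]
tool_rot: [0.996, -0.086, 0.0, -0.0]
force: [-0.2, 0.9, -0.0]
finger_gap: 0.588
gripper_force: 0.0
```

Request:
{"api": "send_rows", "payload": {"commands": "50 0.5 0 0 0;50 0.5 0 0 0;50 0.3 0 0 0;50 0.3 0 0 0;50 0.2 0 0 0;50 0 0 0 0"}}

```text
t: 15.17
tcp_pos: [0.5101, -0.2417, 0.007]
tool_rot: [0.996, -0.086, 0.001, 0.0]
force: [0.3, -0.1, 0.3]
finger_gap: 0.589
gripper_force: 0.0
```

```bash
python3 - <<'E'
from h import *
plan([.5833,-.2535],.005,-10);carr()
E
```

```text
t 15.17 tcp [ 0.5101 -0.2417  0.007 ] yaw -9.88 spin rows 0.03 tool shift rows [ 3.71 -0.05  0.1 ] force [ 0.3 -0.1  0.3] gap 0.589 gf 0.0
blue [318. 191.] ((0.5441500544548035, -0.2480132132768631), (0.18140347301959991, 0.08130159229040146), 79.7448501586914)
```

Request:
{"api": "send_rows", "payload": {"commands": "50 0.3 0 0 0;50 0.3 0 0 0;50 0 0 0 0"}}

```text
t: 15.47
tcp_pos: [0.5221, -0.244, 0.0071]
tool_rot: [0.996, -0.086, 0.001, 0.001]
force: [-0.3, -0.5, 0.6]
finger_gap: 0.588
gripper_force: 0.0
```

```bash
python3 - <<'E'
from h import *
plan([.5833,-.2535],.005,-10);carr()
w=cv2.imread('pics/w8.png')
g=cv2.cvtColor(w,cv2.COLOR_BGR2GRAY)
for v in range(225,300,5): print(v,''.join('#' if x<45 else ('+' if x<110 else '.') for x in g[v,225:415:2]))
E
```

```text
t 15.47 tcp [ 0.5221 -0.244   0.0071] yaw -9.91 spin rows 0.02 tool shift rows [ 3.1  -0.06  0.11] force [-0.3 -0.5  0.6] gap 0.588 gf 0.0
blue [317. 209.] ((0.5448449850082397, -0.24804705381393433), (0.18165595829486847, 0.08176528662443161), 79.9942398071289)
225 ...............................................................................................
230 ...............................................................................................
235 ...............................................................................................
240 ...............................................................................................
245 ...............................................................................................
250 ..............++++++##+.................................................+##+++++...............
255 .............++++++###+.................................................+###+++++..............
260 .......+###+++++++####+.................................................#####++++++###+........
265 .....+####+++++++#####+.................................................#####+++++++####.......
270 ....+####+++++++#######.................................................######+++++++####+.....
275 ...+####+++++++########+...............................................+#######+++++++#####....
280 ..#####+++++++#########+................................................########+++++++#####...
285 #########++..+#########.................................................########++..+##########
290 ###########+++########+.................................................+#######++++#########++
295 #####################+...................................................######################
```

Request:
{"api": "send_rows", "payload": {"commands": "50 0 0 0.1 0;50 0 0 0 0"}}

```text
t: 15.68
tcp_pos: [0.5211, -0.2436, 0.0061]
tool_rot: [0.996, -0.087, 0.001, 0.0]
force: [-0.0, 0.2, 6.6]
finger_gap: 0.586
gripper_force: 3.5
```

Request:
{"api": "send_rows", "payload": {"commands": "50 0 0 0.1 0;50 0 0 0 0"}}

```text
t: 15.85
tcp_pos: [0.5211, -0.2436, 0.0058]
tool_rot: [0.996, -0.087, 0.001, 0.0]
force: [-2.9, 2.0, 19.6]
finger_gap: 0.582
gripper_force: 9.5
```

Request:
{"api": "send_rows", "payload": {"commands": "50 0 0 0.1 0;50 0 0 0 0"}}

```text
t: 16.02
tcp_pos: [0.5212, -0.2436, 0.0056]
tool_rot: [0.996, -0.086, 0.001, 0.001]
force: [-4.4, 2.6, 31.7]
finger_gap: 0.585
gripper_force: 15.4
```

Request:
{"api": "send_rows", "payload": {"commands": "50 0 0 -0.8 0;44 -1 0 0 0;44 -1 0 0 0;44 -0.5 0 0 0;44 0 0 0.6 0;44 0 0 0.4 0;44 0 0 0 0"}}

```text
t: 16.6
tcp_pos: [0.4706, -0.2343, -0.0045]
tool_rot: [0.996, -0.087, -0.001, -0.001]
force: [-0.8, 0.3, -0.2]
finger_gap: 0.518
gripper_force: 0.0
```

```bash
python3 - <<'E'
from h import *
plan([.545,-.248],.0,-10);carr()
E
```

```text
t 16.6 tcp [ 0.4706 -0.2343 -0.0045] yaw -9.94 spin rows 0.01 tool shift rows [ 3.78  0.03 -0.23] force [-0.8  0.3 -0.2] gap 0.518 gf 0.0
blue [319. 115.] ((0.5439513921737671, -0.24817241728305817), (0.18123489618301392, 0.08028551936149597), 79.78176879882812)
```

Request:
{"api": "send_rows", "payload": {"commands": "44 0.5 0 -0.15 0;44 0.5 0 0 0;44 0.3 0 0 0;44 0.2 0 0 0;44 0.2 0 0 0;44 0 0 0 0"}}

```text
t: 17.15
tcp_pos: [0.4987, -0.2381, -0.0001]
tool_rot: [0.996, -0.085, -0.007, -0.002]
force: [-14.7, -0.8, 10.6]
finger_gap: 0.52
gripper_force: 8.6
```

```bash
python3 - <<'E'
from h import *
plan([.545,-.248],.0,-10);carr()
E
```

```text
t 17.15 tcp [ 4.987e-01 -2.381e-01 -1.000e-04] yaw -9.78 spin rows 0.05 tool shift rows [ 2.37  0.08 -0.  ] force [-14.7  -0.8  10.6] gap 0.52 gf 8.6
blue [318. 166.] ((0.5475683212280273, -0.24728348851203918), (0.1816783845424652, 0.08054140210151672), 79.64410400390625)
```

Contact now, at 15 N and the carrier advancing. Keep pushing.

Request:
{"api": "send_rows", "payload": {"commands": "44 0.2 0 0 0;44 0.2 0 0 0;44 0.2 0 0 0;44 0 0 0 0"}}

```text
t: 17.53
tcp_pos: [0.5083, -0.2399, -0.0]
tool_rot: [0.996, -0.086, -0.009, -0.003]
force: [-13.0, -0.7, 9.8]
finger_gap: 0.513
gripper_force: 8.2
```

```bash
python3 - <<'E'
from h import *
plan([.545,-.248],.0,-10);carr()
E
```

```text
t 17.53 tcp [ 0.5083 -0.2399 -0.    ] yaw -9.84 spin rows 0.04 tool shift rows [ 1.88  0.08 -0.  ] force [-13.   -0.7   9.8] gap 0.513 gf 8.2
blue [319. 166.] ((0.5572738647460938, -0.24903446435928345), (0.18160288035869598, 0.0806395411491394), 79.59390258789062)
```

Request:
{"api": "send_rows", "payload": {"commands": "44 0.3 0 0 0;44 0.3 0 0 0;44 0.3 0 0 0;44 0.2 0 0 0;44 0 0 0 0"}}

```text
t: 18.0
tcp_pos: [0.5367, -0.2457, 0.0001]
tool_rot: [0.996, -0.086, -0.002, -0.001]
force: [-6.3, -0.6, 4.7]
finger_gap: 0.521
gripper_force: 3.3
```

```bash
python3 - <<'E'
from h import *
plan([.5833,-.2535],.0,-10);carr()
E
```

```text
t 18.0 tcp [ 5.367e-01 -2.457e-01  1.000e-04] yaw -9.89 spin rows 0.03 tool shift rows [ 2.36 -0.02  0.  ] force [-6.3 -0.6  4.7] gap 0.521 gf 3.3
blue [318. 167.] ((0.5861387848854065, -0.2544768452644348), (0.18142658472061157, 0.08094657212495804), 80.02972412109375)
```

Request:
{"api": "send_rows", "payload": {"commands": "44 0.1 0 0 0;44 0.1 0 0 0;44 0 0 0 0"}}

```text
t: 18.3
tcp_pos: [0.5374, -0.2455, -0.0001]
tool_rot: [0.996, -0.085, -0.006, -0.002]
force: [-12.6, -0.8, 9.5]
finger_gap: 0.517
gripper_force: 7.7
```

```bash
python3 - <<'E'
from h import *
plan([.5833,-.2535],.0,-10);carr()
w=snap('wrist');g=w['pixels'].astype(int)
for v in range(70,112,2): print(v,g[v,320].tolist(),watz(w,320,v,.016).round(4))
E
```

```text
t 18.3 tcp [ 5.374e-01 -2.455e-01 -1.000e-04] yaw -9.8 spin rows 0.05 tool shift rows [ 2.33 -0.   -0.  ] force [-12.6  -0.8   9.5] gap 0.517 gf 7.7
blue [318. 167.] ((0.5864185094833374, -0.25449061393737793), (0.18152455985546112, 0.08125215023756027), 79.84436798095703)
70 [53, 52, 51] [ 0.6291 -0.2628]
72 [42, 41, 44] [ 0.6283 -0.2626]
74 [28, 27, 26] [ 0.6274 -0.2625]
76 [34, 45, 68] [ 0.6265 -0.2623]
78 [54, 99, 165] [ 0.6256 -0.2622]
80 [57, 108, 177] [ 0.6247 -0.262 ]
82 [55, 104, 175] [ 0.6238 -0.2619]
84 [56, 105, 175] [ 0.623  -0.2617]
86 [56, 106, 177] [ 0.6221 -0.2616]
88 [59, 106, 177] [ 0.6212 -0.2614]
90 [59, 108, 178] [ 0.6203 -0.2613]
92 [57, 107, 178] [ 0.6194 -0.2611]
94 [58, 106, 178] [ 0.6186 -0.261 ]
96 [56, 105, 176] [ 0.6177 -0.2608]
98 [56, 106, 176] [ 0.6168 -0.2606]
100 [55, 104, 175] [ 0.6159 -0.2605]
102 [55, 107, 177] [ 0.6151 -0.2603]
104 [58, 106, 177] [ 0.6142 -0.2602]
106 [57, 107, 178] [ 0.6133 -0.26  ]
108 [58, 107, 177] [ 0.6124 -0.2599]
110 [58, 107, 177] [ 0.6116 -0.2597]
```

Request:
{"api": "send_rows", "payload": {"commands": "44 0.2 0 0 0;44 0.2 0 0 0;44 0 0 0 0"}}

```text
t: 18.65
tcp_pos: [0.5378, -0.2452, -0.0002]
tool_rot: [0.996, -0.084, -0.013, -0.003]
force: [-25.9, -3.5, 19.3]
finger_gap: 0.516
gripper_force: 16.1
```

```bash
python3 - <<'E'
from h import *
plan([.5833,-.2535],.0,-10);carr()
E
```

```text
t 18.65 tcp [ 5.378e-01 -2.452e-01 -2.000e-04] yaw -9.68 spin rows 0.08 tool shift rows [ 2.31  0.01 -0.01] force [-25.9  -3.5  19.3] gap 0.516 gf 16.1
blue [319. 167.] ((0.5867428779602051, -0.25453734397888184), (0.18170109391212463, 0.08101572841405869), 79.70195770263672)
```

Request:
{"api": "send_rows", "payload": {"commands": "44 -0.5 0 0 0;44 -0.5 0 0 0;44 -0.5 0 0 0;44 -0.5 0 0 0;50 0 0 -1 0;50 0 0 -1 0;50 0 0 -1 0;50 0 0 -1 0;75 0 0 -1 0;75 0 0 -1 0;75 0 0 -1 0;75 0 0 -0.5 0;75 0 0 0 0;75 0 0 0 0"}}

```text
t: 19.87
tcp_pos: [0.5112, -0.2416, 0.1501]
tool_rot: [0.996, -0.086, 0.001, 0.0]
force: [-0.3, -0.1, -0.4]
finger_gap: 0.885
gripper_force: 0.0
```

```bash
python3 - <<'E'
from h import *
import pickle
carr();w=snap('wrist','w9');s=readout.sense();pickle.dump((w,s),open('w9.pkl','wb'));t=snap('top','t9');pickle.dump(t,open('t9.pkl','wb'))
H,S,V=hsvm(w['pixels'])
for c,p in outline(w,((H<8)|(H>172))&(S>140)&(V>50),.018,300):
    e=cv2.fitEllipse(p);print('red',c,np.round(e[0],4),np.round(e[1],4))
# stop: dark pixels beyond carrier front, col ~ carrier mid
g=cv2.cvtColor(w['pixels'],cv2.COLOR_RGB2GRAY)
for u in (300,320,335):
  print(u,[ (v,w['pixels'][v,u].tolist()) for v in range(20,80,3)])
plan([.5317,.1165],.05,0)
E
```

```text
blue [318. 110.] ((0.586249589920044, -0.25469598174095154), (0.179280087351799, 0.08086927980184555), 79.7349624633789)
red [ 55. 221.] [0.5329 0.1117] [0.0637 0.0725]
red [  8. 217.] [0.5607 0.2398] [0.0562 0.0706]
300 [(20, [165, 157, 143]), (23, [166, 156, 144]), (26, [168, 158, 145]), (29, [168, 158, 144]), (32, [166, 158, 144]), (35, [167, 158, 144]), (38, [166, 158, 145]), (41, [166, 158, 143]), (44, [167, 157, 144]), (47, [167, 157, 143]), (50, [166, 157, 144]), (53, [167, 157, 144]), (56, [30, 28, 28]), (59, [34, 31, 30]), (62, [32, 29, 33]), (65, [27, 41, 69]), (68, [37, 69, 115]), (71, [40, 71, 118]), (74, [35, 69, 117]), (77, [38, 71, 118])]
320 [(20, [167, 158, 144]), (23, [167, 158, 145]), (26, [167, 158, 144]), (29, [167, 158, 144]), (32, [168, 159, 145]), (35, [166, 158, 143]), (38, [166, 156, 144]), (41, [167, 157, 145]), (44, [165, 156, 142]), (47, [165, 156, 143]), (50, [166, 156, 143]), (53, [161, 152, 139]), (56, [35, 34, 35]), (59, [37, 36, 35]), (62, [29, 27, 26]), (65, [32, 41, 63]), (68, [39, 70, 118]), (71, [40, 70, 117]), (74, [40, 71, 117]), (77, [41, 71, 119])]
335 [(20, [165, 156, 143]), (23, [168, 160, 145]), (26, [167, 159, 145]), (29, [166, 157, 143]), (32, [170, 160, 148]), (35, [167, 158, 145]), (38, [167, 158, 144]), (41, [169, 160, 146]), (44, [166, 158, 144]), (47, [168, 159, 145]), (50, [170, 161, 146]), (53, [169, 160, 146]), (56, [28, 27, 30]), (59, [39, 36, 37]), (62, [33, 28, 32]), (65, [32, 36, 50]), (68, [36, 68, 117]), (71, [39, 70, 118]), (74, [37, 70, 116]), (77, [35, 69, 117])]
t 20.02 tcp [ 0.51   -0.2409  0.1485] yaw -9.91 spin rows -2.48 tool shift rows [  1.09 -17.87   4.92] force [-0.1  0.6 -0.5] gap 0.876 gf 0.0
```

Carrier is seated against its stop. Now heft the tins: spin to yaw 80° so the fingers lie along the carrier's x, and get the top-camera positions now.

Request:
{"api": "send_rows", "payload": {"commands": "75 0 0 0 -1;75 0 0 0 -1;75 0 0 0 -1;75 0 0 0 -1;75 0 0 0 -1;75 0 0 0 -1;75 0 0 0 -1;75 0 0 0 -1;75 0 0 0 -1;75 0 0 0 -1;75 0 0 0 -1;75 0 0 0 -1;75 0 0 0 -1;75 0 0 0 -1;75 0 0 0 -1;75 0 0 0 -1;75 0 0 0 -1;75 0 0 0 -1;75 0 0 0 -1;75 0 0 0 -1"}}

```text
t: 21.68
tcp_pos: [0.51, -0.2411, 0.1484]
tool_rot: [0.818, 0.576, -0.0, -0.001]
force: [-0.2, 0.2, -0.3]
finger_gap: 0.874
gripper_force: 0.0
```

```bash
python3 - <<'E'
from h import *
import pickle
plan([.5307,.1184],.06,80)
s=snap('top','t10');H,S,V=hsvm(s['pixels'])
from_=((H<8)|(H>172))&(S>150)&(V>60)
for n,m,z,mn in(('red',from_,.021,100),('blue',(H>100)&(H<125)&(S>140)&(V>50),.019,150)):
  for c in cv2.findContours(m.astype(np.uint8),cv2.RETR_EXTERNAL,cv2.CHAIN_APPROX_NONE)[0]:
    if cv2.contourArea(c)<mn: continue
    q=c.reshape(-1,2).astype(float); 
    if q[:,1].mean()<120 or q[:,0].mean()<150: continue
    p=np.array([atz(s,*a,z) for a in q],np.float32);print(n,q.mean(0).round(),np.round(cv2.fitEllipse(p)[0],4),cv2.minAreaRect(p))
E
```

```text
t 21.68 tcp [ 0.51   -0.2411  0.1484] yaw 70.28 spin rows -2.43 tool shift rows [17.88 -2.1   4.42] force [-0.2  0.2 -0.3] gap 0.874 gf 0.0
red [211. 200.] [0.4415 0.3099] ((0.4417419135570526, 0.30956462025642395), (0.06313642114400864, 0.05992301180958748), 89.01128387451172)
red [275. 169.] [0.5313 0.1192] ((0.5316357016563416, 0.11843246966600418), (0.06014923378825188, 0.060536421835422516), 89.33808135986328)
red [231. 160.] [0.561  0.2519] ((0.5613173842430115, 0.2521817982196808), (0.06341284513473511, 0.06066301837563515), 88.96900939941406)
```

Request:
{"api": "send_rows", "payload": {"commands": "78 0 0 0 -1;78 0 0 0 -1;78 0 0 0 -0.43;78 1 -0.12 0 0;78 1 -0.12 0 0;78 1 -0.12 0 0;78 1 -0.12 0 0;78 1 -0.12 0 0;78 1 -0.12 0 0;78 1 -0.12 0 0;78 1 -0.12 0 0;78 1 -0.12 0 0;78 1 -0.12 0 0;78 1 -0.12 0.5 0;78 1 -0.12 0.5 0;78 1 -0.12 0.7 0;78 1 -0.12 0.7 0;78 1 -0.12 0.7 0;78 1 -0.12 0.7 0;78 1 -0.12 0.6 0"}}

```text
t: 23.4
tcp_pos: [0.5298, 0.1013, 0.06]
tool_rot: [0.768, 0.641, -0.001, -0.001]
force: [0.5, -0.6, 0.0]
finger_gap: 0.913
gripper_force: 0.0
```

Request:
{"api": "send_rows", "payload": {"commands": "78 0.9 0 0 0;78 0 0 0 0;78 0 0 0 0"}}

```text
t: 23.65
tcp_pos: [0.5333, 0.1187, 0.0609]
tool_rot: [0.767, 0.642, -0.001, -0.0]
force: [-0.2, -1.0, 0.1]
finger_gap: 0.916
gripper_force: 0.0
```

```bash
cat >> h.py <<'E'
def reds():
    w=snap('wrist');H,S,V=hsvm(w['pixels'])
    for c,p in outline(w,((H<8)|(H>172))&(S>140)&(V>50),.021,600):
        e=cv2.fitEllipse(p);print('red',c,np.round(e[0],4),np.round(e[1],4))
E
python3 - <<'E'
from h import *
plan([.5313,.1187],-.008,80);reds()
E
```

```text
t 23.65 tcp [0.5333 0.1187 0.0609] yaw 79.87 spin rows -0.03 tool shift rows [-0.02 -0.1   3.44] force [-0.2 -1.   0.1] gap 0.916 gf 0.0
red [317. 222.] [0.5319 0.118 ] [0.0631 0.0655]
red [327.  31.] [0.561  0.2442] [0.0522 0.0609]
red [144.  15.] [0.4406 0.291 ] [0.0336 0.0616]
```

Request:
{"api": "send_rows", "payload": {"commands": "78 0 -0.08 1 0;78 0 0 1 0;78 0 0 1 0;78 0 0 0.4 0;78 0 0 0 0"}}

```text
t: 24.12
tcp_pos: [0.5309, 0.1173, -0.0077]
tool_rot: [0.768, 0.641, -0.002, -0.001]
force: [0.2, 1.3, 0.3]
finger_gap: 0.917
gripper_force: 0.0
```

Request:
{"api": "send_rows", "payload": {"commands": "78 0 0 0.2 0;78 0 0 0 0"}}

```text
t: 24.28
tcp_pos: [0.5328, 0.1179, -0.0097]
tool_rot: [0.767, 0.641, 0.0, 0.0]
force: [0.5, -0.3, 0.2]
finger_gap: 0.913
gripper_force: 0.0
```

Request:
{"api": "send_rows", "payload": {"commands": "78 0 0 0.2 0;78 0 0 0 0"}}

```text
t: 24.45
tcp_pos: [0.5327, 0.1182, -0.0137]
tool_rot: [0.767, 0.641, 0.0, 0.0]
force: [-0.1, 0.3, 0.2]
finger_gap: 0.914
gripper_force: 0.0
```

Request:
{"api": "send_rows", "payload": {"commands": "78 0 0 -0.25 0;40 0 0 0 0;40 0 0 0 0;40 0 0 0 0;40 0 0 0 0;40 0 0 0 0", "grip_force": 30}}

```text
t: 24.95
tcp_pos: [0.533, 0.1184, -0.0077]
tool_rot: [0.767, 0.642, 0.001, 0.001]
force: [-0.4, 0.7, 7.1]
finger_gap: 0.753
gripper_force: 31.7
```

Request:
{"api": "send_rows", "payload": {"commands": "40 0 0 -0.5 0;40 0 0 -1 0;40 0 0 -1 0;40 0 0 -1 0;40 0 0 0 0;40 0 0 0 0;40 0 0 0 0"}}

```text
t: 25.53
tcp_pos: [0.5318, 0.1184, 0.0609]
tool_rot: [0.767, 0.642, -0.0, -0.0]
force: [0.3, -1.1, -0.8]
finger_gap: 0.749
gripper_force: 33.9
```

```bash
python3 - <<'E'
from h import *
plan([.561,.2517],.06,80);reds()
for i in range(3):
    snap('wrist');print(readout.sense()['force'].round(2))
E
```

```text
t 25.53 tcp [0.5318 0.1184 0.0609] yaw 79.81 spin rows -0.05 tool shift rows [6.82 0.28 0.05] force [ 0.3 -1.1 -0.8] gap 0.749 gf 33.9
red [318. 268.] [0.5242 0.0792] [0.0976 0.1022]
red [328.  31.] [0.5609 0.2441] [0.052  0.0608]
red [145.  14.] [0.4404 0.2904] [0.0326 0.0614]
[ 0.24  0.25 -0.56]
[ 0.48  0.81 -1.77]
[-0.31  0.68 -0.75]
```

Tin A lifts at about 1 N, so it is light. It goes to cup_1, with a look at the cup from above first.

Request:
{"api": "send_rows", "payload": {"commands": "40 0 0 -0.5 0;40 -0.5 0.2 -0.7 0;40 -1 0.4 -0.7 0;40 -1 0.4 -0.7 0;40 -1 0.4 -0.5 0;40 -1 0.4 -0.4 0;40 -1 0.4 0 0;40 -1 0.4 0 0;40 -1 0.4 0 0;40 -1 0.4 0 0;40 -1 0.4 0 0;40 -1 0.4 0 0;40 -1 0.4 0 0;40 -1 0.4 0 0;40 -1 0.4 0 0;40 -1 0.4 0 0;40 -0.5 0.2 0 0;40 0 0 0 0;40 0 0 0 0"}}

```text
t: 27.32
tcp_pos: [0.5967, -0.1979, 0.1307]
tool_rot: [0.767, 0.641, -0.0, -0.001]
force: [-0.3, 0.6, -0.7]
finger_gap: 0.748
gripper_force: 33.9
```

```bash
cat >> h.py <<'E'
def cups(f):
    """blue-carrier hull and cup circles (Hough in image) from the wrist"""
    w=snap('wrist',f);H,S,V=hsvm(w['pixels'])
    m=((H>98)&(H<128)&(S>100)&(V>30)).astype(np.uint8)
    cs=[c for c in cv2.findContours(m,cv2.RETR_EXTERNAL,cv2.CHAIN_APPROX_NONE)[0] if cv2.contourArea(c)>1500]
    for c in cs:
        x,y,a,b=cv2.boundingRect(c);print('bbox',x,y,a,b)
        p=np.array([watz(w,*q[0],.019) for q in c],np.float32);print('hull',cv2.minAreaRect(p))
    return w,m
E
python3 - <<'E'
from h import *
plan([.5947,-.2053],.06,80);w,m=cups('w11')
for v in range(0,400,10): print('%3d'%v,''.join('#' if x else ('+' if y<40 else '.') for x,y in zip(m[v,150:500:4],cv2.cvtColor(w['pixels'],cv2.COLOR_RGB2GRAY)[v,150:500:4])))
E
```

```text
t 27.32 tcp [ 0.5967 -0.1979  0.1307] yaw 79.74 spin rows -0.06 tool shift rows [-0.38 -0.04  3.54] force [-0.3  0.6 -0.7] gap 0.748 gf 33.9
  0 .........................................................................+++............
 10 ........................................................................................
 20 ........................................................................................
 30 ........................................................................................
 40 ........................................................................................
 50 ........................................................................................
 60 ........................................................................................
 70 ........................................................................................
 80 ........................................................................................
 90 ........................................................................................
100 .........................
[... 2060 characters left out ...]
......................+++++++++++++++++++++++++++
330 +++++++++++++++++++++++++....................................+++++++++++++++++++++++++++
340 ++.+++++++++..++++++++++++.................................+++++++++++++++....++++..++++
350 ++++++++++.....++++++++++++..+++++++++++++++++++++++++++..++++++++++++.....+++++++++++++
360 ++++++++........+++++++++++++++++++++++++++++++++++++++++++++++++++++........+++++++++++
370 +++++++..........+++++++++++++++++++++++++++++++++++++++++++++++++++........#.++++++++++
380 +++++..........+++++++++++++++++++++++++++++++++++++++++++++++++++++++......#..#++++++++
390 .+++.......+++++++++++++++++++++++++++++++++++++++++++++++++++++++++++++++..####.++++.++
```

```bash
cat >> h.py <<'E'
from scipy.optimize import least_squares
def cupfit(w,m,vmax,sgn=1,z=.022,r=.041):
    mm=m.copy();mm[vmax:]=0
    n,l,st,_=cv2.connectedComponentsWithStats(mm);l=(l==1+np.argmax(st[1:,4]))
    pts=[]
    for u in np.where(l.any(0))[0]: pts.append((u,np.where(l[:,u])[0].min()-.5))
    for v in np.where(l.any(1))[0]:
        c=np.where(l[v])[0];pts+=[(c.min()-.5,v),(c.max()+.5,v)]
    p=np.array([watz(w,*q,z) for q in pts])
    f=least_squares(lambda c:np.hypot(*(p-c).T)-r,p.mean(0),loss='soft_l1',f_scale=.001)
    print('cup',f.x.round(4),'rms',np.sqrt(np.mean(f.fun**2)).round(5));return f.x
E
python3 - <<'E'
from h import *
w,m=cups('w12')
c=cupfit(w,m,212);plan(c,.06,80)
E
```

```text
cup [ 0.5947 -0.2054] rms 0.00102
t 27.42 tcp [ 0.5965 -0.1966  0.1307] yaw 79.85 spin rows -0.04 tool shift rows [-0.45 -0.01  3.53] force [ 0.5  0.2 -0.9] gap 0.75 gf 33.9
```

Request:
{"api": "send_rows", "payload": {"commands": "40 -0.45 0 0 0;40 0 0 1 0;40 0 0 1 0;40 0 0 1 0;40 0 0 1 0;40 0 0 1 0;40 0 0 0.5 0;40 0 0 0 0;40 0 0 0 0"}}

```text
t: 28.17
tcp_pos: [0.5955, -0.2067, 0.0208]
tool_rot: [0.767, 0.642, -0.0, -0.0]
force: [0.3, -0.6, -0.0]
finger_gap: 0.75
gripper_force: 33.8
```

```bash
python3 - <<'E'
from h import *
plan([.5947,-.2054],.0083,80)
E
```

```text
t 28.17 tcp [ 0.5955 -0.2067  0.0208] yaw 79.84 spin rows -0.04 tool shift rows [ 0.05 -0.05  0.63] force [ 0.3 -0.6 -0. ] gap 0.75 gf 33.8
```

Request:
{"api": "send_rows", "payload": {"commands": "40 0.05 -0.04 0.3 0;40 0 0 0.3 0;40 0 0 0 0;40 0 0 0 0"}}

```text
t: 28.5
tcp_pos: [0.595, -0.2058, 0.0091]
tool_rot: [0.767, 0.642, 0.0, 0.0]
force: [-0.1, 0.3, -0.0]
finger_gap: 0.753
gripper_force: 33.8
```

```bash
python3 - <<'E'
from h import *
plan([.5947,-.2054],.0083,80)
E
```

```text
t 28.5 tcp [ 0.595  -0.2058  0.0091] yaw 79.81 spin rows -0.05 tool shift rows [ 0.02 -0.02  0.04] force [-0.1  0.3 -0. ] gap 0.753 gf 33.8
```

Request:
{"api": "send_rows", "payload": {"commands": "40 0 0 0.06 0;40 0 0 0 0;68 0 0 0 0;72 0 0 0 0;78 0 0 0 0;78 0 0 -0.5 0;78 0 0 -1 0;78 0 0 -1 0;78 0 0 -1 0;78 0 0 -1 0;78 0 0 0 0;78 0 0 0 0"}}

```text
t: 29.5
tcp_pos: [0.596, -0.2064, 0.0995]
tool_rot: [0.767, 0.642, 0.001, 0.002]
force: [-0.0, 0.3, 0.0]
finger_gap: 0.913
gripper_force: 0.0
```

```bash
python3 - <<'E'
from h import *
plan([.561,.2517],.08,80)
w,m=cups('w13');H,S,V=hsvm(w['pixels'])
for z in (.037,):
  for c,p in outline(w,((H<8)|(H>172))&(S>140)&(V>50),z,600):
    e=cv2.fitEllipse(p);print('red',c,np.round(e[0],4),np.round(e[1],4))
E
```

```text
t 29.5 tcp [ 0.596  -0.2064  0.0995] yaw 79.81 spin rows -0.05 tool shift rows [22.25 -5.7   0.97] force [-0.   0.3  0. ] gap 0.913 gf 0.0
bbox 267 153 100 187
hull ((0.5861641764640808, -0.2544742524623871), (0.18162596225738525, 0.0810498595237732), 79.98001861572266)
red [317. 211.] [ 0.5949 -0.2067] [0.0637 0.0663]
red [492. 138.] [ 0.7433 -0.1734] [0.0642 0.1097]
```

Tin A sits 1.3 mm from the cup centre. Before tin B, I check where the hanging garment's lowest tip is: top (290,133), scene about (250,215).

```bash
python3 - <<'E'
from h import *
import pickle
t=pickle.load(open('top0.pkl','rb'));s=pickle.load(open('scene0.pkl','rb'))
def mid(p,q):
    d1=ray(t,*p);d2=ray(s,*q);d1/=np.linalg.norm(d1);d2/=np.linalg.norm(d2);e1=np.array(t['eye']);e2=np.array(s['eye'])
    k=np.linalg.lstsq(np.c_[d1,-d2],e2-e1,rcond=None)[0];a=e1+k[0]*d1;b=e2+k[1]*d2;print(p,q,a.round(3),b.round(3),np.linalg.norm(a-b).round(3))
for q in((255,212),(225,217),(150,200),(35,250)): mid((291,134),q)
for z in (.2,.3,.4,.5,.6): print(z,proj(t,[.561,.252,z]),proj(s,[.561,.252,z]),atz(t,291,134,z))
E
```

```text
(291, 134) (255, 212) [0.636 0.069 0.026] [0.644 0.074 0.028] 0.009
(291, 134) (225, 217) [ 0.642  0.071 -0.002] [0.719 0.13  0.017] 0.099
(291, 134) (150, 200) [0.623 0.064 0.092] [0.821 0.299 0.148] 0.312
(291, 134) (35, 250) [0.622 0.064 0.095] [0.852 0.596 0.177] 0.586
0.2 (np.float64(216.78358007836246), np.float64(150.7092121675586)) (np.float64(231.63352253655557), np.float64(202.67991374104304)) [0.60168426 0.05676211]
0.3 (np.float64(207.14079602487885), np.float64(144.15090643810382)) (np.float64(226.29946380202855), np.float64(168.2094715366013)) [0.58192884 0.04992193]
0.4 (np.float64(195.58484889096462), np.float64(136.29140923508942)) (np.float64(220.31814091128138), np.float64(129.55619543429242)) [0.56217342 0.04308174]
0.5 (np.float64(181.48366851130905), np.float64(126.70083336374029)) (np.float64(213.56413014793526), np.float64(85.90955612019722)) [0.54241799 0.03624155]
0.6 (np.float64(163.8922965961436), np.float64(114.73648835919563)) (np.float64(205.87736481111725), np.float64(36.23514991863382)) [0.52266257 0.02940137]
```

Request:
{"api": "send_rows", "payload": {"commands": "78 1 -0.4 -0.2 0;78 1 -0.4 -0.2 0;78 1 -0.4 0 0;78 1 -0.4 0 0;78 1 -0.4 0 0;78 1 -0.4 0 0;78 1 -0.4 0 0;78 1 -0.4 0 0;78 1 -0.4 0 0;78 1 -0.4 0 0;78 1 -0.4 0 0;78 1 -0.4 0 0;78 1 -0.4 0 0;78 1 -0.4 0 0;78 1 -0.4 0 0;78 1 0 0.3 0;78 1 0 0.4 0;78 1 0 0.4 0;78 1 0.1 0.4 0;78 1 0.1 0.4 0"}}

```text
t: 31.22
tcp_pos: [0.5504, 0.2091, 0.0658]
tool_rot: [0.767, 0.642, -0.002, -0.001]
force: [-0.2, -0.1, -0.5]
finger_gap: 0.917
gripper_force: 0.0
```

Request:
{"api": "send_rows", "payload": {"commands": "78 1 0.1 0.4 0;78 1 0.1 0 0;78 0.2 0 0 0;78 0 0 0 0;78 0 0 0 0"}}

```text
t: 31.63
tcp_pos: [0.5624, 0.2503, 0.0588]
tool_rot: [0.767, 0.642, -0.001, -0.0]
force: [0.4, 0.3, -0.6]
finger_gap: 0.91
gripper_force: 0.0
```

```bash
python3 - <<'E'
from h import *
plan([.561,.2517],-.009,80);reds()
E
```

```text
t 31.63 tcp [0.5624 0.2503 0.0588] yaw 79.84 spin rows -0.04 tool shift rows [ 0.06 -0.08  3.39] force [ 0.4  0.3 -0.6] gap 0.91 gf 0.0
red [318. 221.] [0.5622 0.2515] [0.0632 0.0653]
red [145. 172.] [0.4456 0.3089] [0.0635 0.0677]
```

Request:
{"api": "send_rows", "payload": {"commands": "78 0.06 -0.03 1 0;78 0 0 1 0;78 0 0 1 0;78 0 0 0.37 0;78 0 0 0 0;78 0 0 0 0;40 0 0 0 0;40 0 0 0 0;40 0 0 0 0;40 0 0 0 0;40 0 0 0 0"}}

```text
t: 32.6
tcp_pos: [0.5631, 0.252, -0.006]
tool_rot: [0.767, 0.641, 0.0, 0.0]
force: [-1.5, -1.0, 6.6]
finger_gap: 0.749
gripper_force: 33.2
```

Request:
{"api": "send_rows", "payload": {"commands": "40 0 0 -0.5 0;40 0 0 -1 0;40 0 0 -1 0;40 0 0 -1 0;40 0 0 0 0;40 0 0 0 0;40 0 0 0 0"}}

```text
t: 33.18
tcp_pos: [0.5623, 0.2521, 0.0617]
tool_rot: [0.767, 0.642, -0.001, -0.0]
force: [-0.7, -0.4, -5.1]
finger_gap: 0.745
gripper_force: 35.0
```

```bash
python3 - <<'E'
from h import *
for i in range(4):
    snap('wrist');print(readout.sense()['force'].round(2))
plan([.5318,.1184],.13,80)
E
```

```text
[-0.14 -0.34 -4.  ]
[-0.15 -0.58 -3.32]
[ 0.41  0.52 -3.97]
[ 0.2  -0.96 -4.33]
t 33.38 tcp [0.5621 0.252  0.0609] yaw 79.8 spin rows -0.05 tool shift rows [-6.84 -0.33 -3.46] force [ 0.2 -1.  -4.3] gap 0.749 gf 35.0
```

Tin B weighs about 4 N, so it is the heavy one. Set it back down, then take tin C.

Request:
{"api": "send_rows", "payload": {"commands": "40 0 0 1 0;40 0 0 1 0;40 0 0 1 0;40 0 0 0.35 0;40 0 0 0 0;40 0 0 0 0"}}

```text
t: 33.88
tcp_pos: [0.563, 0.2522, -0.0051]
tool_rot: [0.767, 0.641, -0.0, -0.0]
force: [0.3, 0.4, -3.8]
finger_gap: 0.746
gripper_force: 36.2
```

```bash
python3 - <<'E'
from h import *
plan([.4425,.309],.06,80)
E
```

```text
t 33.88 tcp [ 0.563   0.2522 -0.0051] yaw 79.8 spin rows -0.05 tool shift rows [ 1.75 -6.43 -3.26] force [ 0.3  0.4 -3.8] gap 0.746 gf 36.2
```

Request:
{"api": "send_rows", "payload": {"commands": "40 0 0 0.06 0;40 0 0 0 0;68 0 0 0 0;72 0 0 0 0;78 0 0 0 0;78 0 0 -0.5 0;78 0 0 -1 0;78 0 0 -1 0;78 0.3 -1 -0.8 0;78 0.3 -1 0 0;78 0.3 -1 0 0;78 0.3 -1 0 0;78 0.3 -1 0 0;78 0.25 -1 0 0;78 0 -0.43 0 0;78 0 0 0 0;78 0 0 0 0"}}

```text
t: 35.3
tcp_pos: [0.4435, 0.3096, 0.0608]
tool_rot: [0.767, 0.642, 0.001, 0.0]
force: [0.8, -0.0, 0.0]
finger_gap: 0.912
gripper_force: 0.0
```

```bash
python3 - <<'E'
from h import *
plan([.4425,.309],-.009,80);reds()
E
```

```text
t 35.3 tcp [0.4435 0.3096 0.0608] yaw 79.85 spin rows -0.04 tool shift rows [-0.04 -0.04  3.49] force [ 0.8 -0.   0. ] gap 0.912 gf 0.0
red [475. 261.] [0.56   0.2537] [0.0634 0.0693]
red [316. 221.] [0.4421 0.31  ] [0.0632 0.0653]
```

Request:
{"api": "send_rows", "payload": {"commands": "78 0 -0.06 1 0;78 0 0 1 0;78 0 0 1 0;78 0 0 0.45 0;78 0 0 0 0;78 0 0 0 0;40 0 0 0 0;40 0 0 0 0;40 0 0 0 0;40 0 0 0 0;40 0 0 0 0"}}

```text
t: 36.27
tcp_pos: [0.4426, 0.3099, -0.0076]
tool_rot: [0.767, 0.642, 0.001, 0.001]
force: [0.7, -2.0, 6.7]
finger_gap: 0.744
gripper_force: 33.8
```

Request:
{"api": "send_rows", "payload": {"commands": "40 0 0 -0.5 0;40 0 0 -1 0;40 0 0 -1 0;40 0 0 -1 0;40 0 0 -1 0;40 0 0 -1 0;40 0 0 0 0;40 0 0 0 0"}}

```text
t: 36.93
tcp_pos: [0.4419, 0.3101, 0.1024]
tool_rot: [0.767, 0.642, 0.001, 0.0]
force: [-0.5, -1.0, -0.8]
finger_gap: 0.75
gripper_force: 33.9
```

```bash
python3 - <<'E'
from h import *
for i in range(3):
    snap('wrist');print(readout.sense()['force'].round(2))
c=np.array([.5862,-.2545]);a=np.radians(-10);cup2=c-.05*np.array([-np.sin(a),np.cos(a)]);print(cup2)
plan([.53,.05],.13,80);plan(cup2,.13,80)
E
```

```text
[-0.98 -0.64 -1.26]
[ 0.12  0.35 -0.74]
[-0.77 -0.18 -1.83]
[ 0.57751759 -0.30374039]
t 37.08 tcp [0.4405 0.3093 0.1002] yaw 79.81 spin rows -0.05 tool shift rows [-11.99   6.66  -1.49] force [-0.8 -0.2 -1.8] gap 0.749 gf 33.9
t 37.08 tcp [0.4405 0.3093 0.1002] yaw 79.81 spin rows -0.05 tool shift rows [-29.    12.07  -1.49] force [-0.8 -0.2 -1.8] gap 0.749 gf 33.9
```

Tin C is light (about 1.2 N). Carry it to cup_2.

Request:
{"api": "send_rows", "payload": {"commands": "40 -0.5 0.2 -0.4 0;40 -1 0.4 -0.4 0;40 -1 0.4 -0.4 0;40 -1 0.4 -0.3 0;40 -1 0.4 0 0;40 -1 0.4 0 0;40 -1 0.4 0 0;40 -1 0.4 0 0;40 -1 0.4 0 0;40 -1 0.4 0 0;40 -1 0.4 0 0;40 -1 0.4 0 0;40 -1 0.4 0 0;40 -1 0.4 0 0;40 -1 0.4 0 0;40 -1 0.4 0 0;40 -1 0.4 0 0;40 -1 0.4 0 0;40 -1 0.4 0 0;40 -1 0.4 0 0"}}

```text
t: 38.75
tcp_pos: [0.5251, -0.1034, 0.1306]
tool_rot: [0.767, 0.641, -0.001, -0.001]
force: [0.4, -0.6, -2.1]
finger_gap: 0.749
gripper_force: 33.8
```

Request:
{"api": "send_rows", "payload": {"commands": "40 -1 0.45 0 0;40 -1 0.45 0 0;40 -1 0.45 0 0;40 -1 0.45 0 0;40 -1 0.45 0 0;40 -1 0.45 0 0;40 -1 0.45 0 0;40 -1 0.45 0 0;40 -1 0.45 0 0;40 -0.5 0.3 0 0;40 0 0 0 0;40 0 0 0 0"}}

```text
t: 39.75
tcp_pos: [0.577, -0.304, 0.1304]
tool_rot: [0.768, 0.641, -0.0, -0.001]
force: [-0.5, 0.1, -1.8]
finger_gap: 0.746
gripper_force: 33.8
```

```bash
python3 - <<'E'
from h import *
plan([.5775,-.3037],.0083,80)
w,m=cups('w14');H,S,V=hsvm(w['pixels'])
for c,p in outline(w,((H<8)|(H>172))&(S>140)&(V>50),.037,600):
    e=cv2.fitEllipse(p);print('red',c,np.round(e[0],4),np.round(e[1],4))
E
```

```text
t 39.75 tcp [ 0.577  -0.304   0.1304] yaw 79.74 spin rows -0.07 tool shift rows [0.02 0.02 6.1 ] force [-0.5  0.1 -1.8] gap 0.746 gf 33.8
bbox 272 36 95 179
hull ((0.5881456732749939, -0.24406872689723969), (0.15740159153938293, 0.08081626147031784), 79.23371887207031)
red [317. 267.] [ 0.5636 -0.3726] [0.1244 0.1304]
red [319.  83.] [ 0.5945 -0.2085] [0.064  0.0641]
red [480.  36.] [ 0.7449 -0.1839] [0.064  0.0939]
```

Request:
{"api": "send_rows", "payload": {"commands": "40 0 0 1 0;40 0 0 1 0;40 0 0 1 0;40 0 0 1 0;40 0 0 1 0;40 0 0 0.5 0;40 0 0 0 0;40 0 0 0 0"}}

```text
t: 40.47
tcp_pos: [0.5777, -0.3031, 0.021]
tool_rot: [0.767, 0.642, -0.0, -0.001]
force: [0.6, -0.4, -0.8]
finger_gap: 0.749
gripper_force: 33.8
```

```bash
python3 - <<'E'
from h import *
plan([.5776,-.3035],.0083,80)
E
```

```text
t 40.47 tcp [ 0.5777 -0.3031  0.021 ] yaw 79.86 spin rows -0.04 tool shift rows [-0.02 -0.    0.63] force [ 0.6 -0.4 -0.8] gap 0.749 gf 33.8
```

Request:
{"api": "send_rows", "payload": {"commands": "40 0 0 0.3 0;40 0 0 0.33 0;40 0 0 0 0;40 0 0 0 0;68 0 0 0 0;72 0 0 0 0;78 0 0 0 0;78 0 0 -0.5 0;78 0 0 -1 0;78 0 0 -1 0;78 0 0 -1 0;78 0 0 -1 0;78 0 0 0 0;78 0 0 0 0"}}

```text
t: 41.63
tcp_pos: [0.5789, -0.3049, 0.1006]
tool_rot: [0.767, 0.642, 0.0, 0.002]
force: [-0.1, -0.3, -0.0]
finger_gap: 0.913
gripper_force: 0.0
```

```bash
python3 - <<'E'
from h import *
plan([.562,.2525],.06,80)
w,m=cups('w15');H,S,V=hsvm(w['pixels'])
for c,p in outline(w,((H<8)|(H>172))&(S>140)&(V>50),.037,600):
    e=cv2.fitEllipse(p);print('red',c,np.round(e[0],4),np.round(e[1],4))
mm=m.copy();n,l,st,_=cv2.connectedComponentsWithStats(m);
E
```

```text
t 41.63 tcp [ 0.5789 -0.3049  0.1006] yaw 79.81 spin rows -0.05 tool shift rows [27.3  -5.67  2.03] force [-0.1 -0.3 -0. ] gap 0.913 gf 0.0
bbox 262 25 107 208
hull ((0.5873386859893799, -0.24688145518302917), (0.1645992249250412, 0.08036401122808456), 79.75344848632812)
red [316. 209.] [ 0.5775 -0.304 ] [0.0639 0.0652]
red [316.  78.] [ 0.5946 -0.2085] [0.0641 0.0643]
red [497.  34.] [ 0.7459 -0.189 ] [0.0634 0.0812]
```

Both light tins sit in the cups: (0.5775,−0.304) and (0.5949,−0.2067). Fetch the heavy tin B.

Request:
{"api": "send_rows", "payload": {"commands": "78 1 -0.3 -0.2 0;78 1 -0.3 -0.2 0;78 1 -0.3 0 0;78 1 -0.3 0 0;78 1 -0.3 0 0;78 1 -0.3 0 0;78 1 -0.3 0 0;78 1 -0.3 0 0;78 1 -0.3 0 0;78 1 -0.3 0 0;78 1 -0.3 0 0;78 1 -0.3 0 0;78 1 -0.3 0 0;78 1 -0.3 0 0;78 1 -0.3 0 0;78 1 -0.3 0 0;78 1 -0.3 0 0;78 1 -0.3 0 0;78 1 -0.3 0 0;78 1 -0.3 0 0"}}

```text
t: 43.35
tcp_pos: [0.5293, 0.1117, 0.1051]
tool_rot: [0.767, 0.641, -0.001, -0.001]
force: [0.0, 0.2, 0.4]
finger_gap: 0.914
gripper_force: 0.0
```

Request:
{"api": "send_rows", "payload": {"commands": "78 1 0 0.3 0;78 1 0 0.4 0;78 1 0.1 0.4 0;78 1 0.1 0.4 0;78 1 0.1 0.4 0;78 1 0.1 0.4 0;78 1 0 0 0;78 0.3 0 0 0;78 0 0 0 0;78 0 0 0 0"}}

```text
t: 44.18
tcp_pos: [0.5635, 0.2525, 0.0597]
tool_rot: [0.767, 0.642, -0.001, -0.0]
force: [-0.5, 0.2, -0.6]
finger_gap: 0.916
gripper_force: 0.0
```

```bash
python3 - <<'E'
from h import *
plan([.562,.2525],-.009,80);reds()
E
```

```text
t 44.18 tcp [0.5635 0.2525 0.0597] yaw 79.85 spin rows -0.04 tool shift rows [-0.01 -0.07  3.44] force [-0.5  0.2 -0.6] gap 0.916 gf 0.0
red [319. 222.] [0.5635 0.2517] [0.0633 0.0654]
```

Request:
{"api": "send_rows", "payload": {"commands": "78 0 0 1 0;78 0 0 1 0;78 0 0 1 0;78 0 0 0.42 0;78 0 0 0 0;78 0 0 0 0;40 0 0 0 0;40 0 0 0 0;40 0 0 0 0;40 0 0 0 0;40 0 0 0 0;40 0 0 0 0", "grip_force": 50}}

```text
t: 45.23
tcp_pos: [0.5645, 0.2528, -0.006]
tool_rot: [0.767, 0.641, 0.0, 0.0]
force: [-2.5, -0.9, 5.8]
finger_gap: 0.737
gripper_force: 54.5
```

Request:
{"api": "send_rows", "payload": {"commands": "40 0 0 -0.5 0;40 0 0 -0.8 0;40 0 0 -0.8 0;40 0 0 -0.8 0;40 0 0 -0.8 0;40 0 0 -0.8 0;40 0 0 -0.8 0;40 0 0 -0.8 0;40 0 0 -0.8 0;40 0 0 -0.8 0;40 0 0 -0.8 0;40 0 0 -0.6 0;40 0 0 -0.3 0;40 0 0 0 0;40 0 0 0 0;40 0 0 0 0;40 0 0 0 0;40 0 0 0 0;40 0 0 0 0"}}

```text
t: 46.82
tcp_pos: [0.564, 0.2529, 0.1793]
tool_rot: [0.767, 0.641, -0.001, -0.0]
force: [-0.7, -0.3, -4.9]
finger_gap: 0.738
gripper_force: 56.5
```

```bash
python3 - <<'E'
from h import *
plan([.562,.2525],.17,80);print(readout.sense()['qd'].round(3))
s=snap('top','t16');H,S,V=hsvm(s['pixels'])
for n,m,z,mn in(('red',((H<8)|(H>172))&(S>150)&(V>60),.037,100),('blue',(H>100)&(H<125)&(S>140)&(V>50),.019,60)):
  for c in cv2.findContours(m.astype(np.uint8),cv2.RETR_EXTERNAL,cv2.CHAIN_APPROX_NONE)[0]:
    q=c.reshape(-1,2).astype(float)
    if cv2.contourArea(c)<mn or q[:,1].mean()<120 or q[:,0].mean()<150: continue
    p=np.array([atz(s,*a,z) for a in q],np.float32);print(n,q.mean(0).round(),np.round(cv2.fitEllipse(p)[0],4),cv2.minAreaRect(p))
E
```

```text
t 46.82 tcp [0.564  0.2529 0.1793] yaw 79.8 spin rows -0.05 tool shift rows [-0.04 -0.1   0.47] force [-0.7 -0.3 -4.9] gap 0.738 gf 56.5
[ 0.001 -0.004 -0.004 -0.     0.    -0.001]
red [415. 151.] [ 0.5763 -0.301 ] ((0.5759621262550354, -0.30133482813835144), (0.06249886006116867, 0.05992382392287254), 88.93820190429688)
red [382. 146.] [ 0.5933 -0.2038] ((0.5927539467811584, -0.20387299358844757), (0.06250983476638794, 0.06005406007170677), 88.93295288085938)
blue [393. 150.] [ 0.5853 -0.2408] ((0.5865364670753479, -0.24892257153987885), (0.17532877624034882, 0.08231525123119354), 80.34578704833984)
```

```bash
python3 -c "
from station import sign_off
print(sign_off())"
```

```text
the job is handed in; nothing more can be done
None
```

I handed the job in at about 47 s of the 72 s allowed. The carrier is pushed up to its stop, about 2 mm past the home point I measured. The two tins that lifted at about 1 N are in the cups, within about 2 mm of centre, and the tin that lifted at about 4 N is held still and level about 18 cm up. The hand-in returned no verdict, and I inferred the rollers' click from the drop in push force rather than seeing it.

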